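# Move carrier plates from barbed hooks to the locked rail

## Robot

A 7-joint arm with a two-finger parallel gripper is mounted at the origin on the work surface; the furniture and walls round the work are solid. World frame = base frame: x ahead of the robot, y to its left, z up, the work surface at z = 0. Lengths are in mm, angles in rad, forces in N, time in s.
With the tool pointing down it reaches from about 350 to 900 mm from the base axis. Payload 19.9 kg.
Tool frame: the origin (TCP) lies midway between the tips of the shut fingers; the grasp point (between the pads) lies grip_depth behind it (grip_depth is the distance from the TCP to the grasp point, in mm); z points along the fingers, y is the direction in which the jaws open and shut (so a half turn about z gives the same grasp; the last joint's range is limited). The gripper opens to 85 mm and grips with 20 to 120 N. Pads are 22 mm wide; open, the fingers measure 114 mm over their backs; the gripper's body (76 mm by 85 mm) begins 54 mm behind the grasp point. The pads swing forward as they close: fully open they stand 13 mm farther back than shut.
Start: joints at [0.768, 0.417, -0.01, 1.614, 0.005, 1.111, -0.053], TCP at [430.926, -452.664, 231.26] pointing down, gripper open.
Joint ranges: [-2.81, 2.81], [-0.39, 2.02], [-1.27, 1.25], [0.06, 2.57], [-1.19, 4.33], [0.19, 2], [-2.82, 2.82]. Speed limits (rad/s): [1.89, 1.89, 2.39, 2.39, 3.01, 3.01, 3.01].

## Interface

Orientations are given as a unit quaternion [w, x, y, z].
In Python, from cell import * gives the robot as it stands.
- The arm moves only by the tool servo_tool, never from a script. Its argument "increments" is a list that holds one entry, the list of rows, each a list of 6 numbers: the shift along the tool's x, y, z in cm, then the turn, a rotation vector about the tool's x, y, z in degrees. In form: [[[tx, ty, tz, rx, ry, rz], ...]]. A call has 1 to 20 rows; each row is the pose to reach, as a shift and turn from the pose commanded when the call began, along the tool's axes at that moment; what a row does not reach only later rows make up. A row lasts 1/12 s, in which the tool goes at most 41.7 mm and 7.16 degrees, less where a joint would pass 70% of its speed; a pose out of reach is approached as far as the arm can. A call with a gripper value outside its range is refused whole. "fingers" is the closure in counts, from 0 (fully open) to 255 (shut), set as the call begins (left out, the last holds). The fingers move at their own pace and stop on an object; the grip force is fixed at half the most. Time passes only in rows, so rows that repeat a pose let the fingers close. It gives the time, the measured TCP pose, the force and the opening at its end, in the units of the state.
- state(): the state, without advancing time (a new reading comes with each control period).
- camera(name): name is "side" or "top"; returns a dict with "pixels" (400x640x3 uint8, blue, green, red), "camera_matrix" (3x3 intrinsics, pixels), "distortion" ([k1, k2, p1, p2, k3] as OpenCV has them; the pictures are not rectified), "camera_from_world" (4x4, takes a point from world to camera coordinates). Camera axes: x right, y up, looking along -z (the intrinsics and any distortion apply to the point x, -y, -z); pixel columns grow to the right and rows downward; lengths in mm; the calibration is good to about 2 mm. A picture is of the moment at which its call begins. There is no depth.
- sign_off(): hands the job in, once; it reports no verdict.
The state is a dict: "time_s": time; "joint_positions": joint angles; "qvel": joint speeds; "joint_torque": joint torques, N m; "ee_pos": TCP position; "tcp_rot": TCP orientation; "wrist_force": force on the tool from outside, world axes, zero at the start; "ft_torque": the same for the moment, N m; "finger_gap": finger opening in mm.
Only numpy, scipy, OpenCV 4.12 (cv2) and the standard library are available. Lean on these libraries where they do the work, as an engineer would, in place of code of your own. Each camera call takes 0.05 s, during which the arm holds its last target.

## Task

Lift the keeper bar off the rail and lay it flat on the clear table behind the wooden case. Then take every carrier plate off the barbed hooks (raise it, lean its top toward the stand's panel, bring it out over the barb) and hang it on the rail: tongues over the lip, lowered until they rest on it, back of the plate against the lip. When all plates hang there, put the keeper bar back over their tongues, flat in its seats at both ends; do not drop a plate on the table, and leave the mug, the weight and the other things where they are.

Things in the scene. Friction and masses are not known exactly. Their poses are not given: they have to be found in the camera images.
- hook_stand: Fixed grey stand: upright panel 235 mm wide, 165 mm high, with three barbed hooks 85 mm apart. Origin on the table under the middle of the panel's front face; x points back through the panel (hooks point to -x), y along the row, z up. Hooks 1, 2, 3 are at y = -85, 0, +85 mm. Where a plate hangs is told by its own pose.
- rail: Fixed rail. Origin on the table below the middle of the lip's front face; x points back over the channel, y along the lip, z up. Lip: sheet 6 mm thick (x = 0 to 6), 220 mm long, from 70 to 140 mm high. Channel behind it 56 mm wide, 28 mm deep. End cheeks at y = +-110 to 120 mm. Room for three plates in any order at y = -70, 0, +70 mm.
- rail_lip (a point): Middle of the lip's top edge, in its front face, 140 mm high; axes as the rail's. A seated plate's tongues rest on the lip's top, toes down in the channel, back flat against the front face: its tab centre is then 6 mm in front of this face (x = -6) and 28.5 mm above this point, plate x along rail x.
- keeper_seat (a point): Middle between the two keeper seats, 150 mm high; axes as the rail's; 36 mm behind the lip's front face. The seats are the flat tops of the end cheeks; guides on them stand 44 mm apart across the bar and stops 272 mm apart along it; they flare outward above and end about 186 mm high. Seated, the keeper's grip centre is 66 mm above this point.
- hook_1 (a point): Hook at y = -85 mm: bend of a 10 mm round bar, on its axis, 145 mm high; axes as the stand's. Level from the panel (130 mm behind) to here, then rising 60 degrees from level to its end at x = -27.5, z = +47.6 mm from here. There a 7 mm barb points back over the bar, its point at x = -13, z = +46.7 mm. Square to the rising part, bar and barb are 21 mm thick.
- plate_1_tab (a point): Carrier plate 1 (may be absent), bare steel, 12 mm thick, 60 wide, 161 tall, 160 g; hangs on hook 1 at the start. Point: centre of its grip tab on top (40 wide, 45 tall, 12 thick). z up, y across its width, x through it to its back, where two tongues stand out (toward the panel on the hook). Lower edge 138.5 mm below this point.
- plate_1_window (a point): Centre of plate 1's window, 40 mm wide, 44 tall, 56.5 mm below the tab centre; the hook passes through it. Upright it cannot pass the hook's end; with the top leaned 30 to 45 degrees to the panel it can. Two tongues at y = +-20 to 30 mm reach back to x = 50, underside 28 mm above this point; their toes (x = 42 to 50) end 8 mm above it.
- hook_2 (a point): Hook at y = 0: bend of a 10 mm round bar, on its axis, 145 mm high; axes as the stand's. Level from the panel (130 mm behind) to here, then rising 60 degrees from level to its end at x = -27.5, z = +47.6 mm from here. There a 7 mm barb points back over the bar, its point at x = -13, z = +46.7 mm. Square to the rising part, bar and barb are 21 mm thick.
- plate_2_tab (a point): Carrier plate 2 (may be absent), bare steel, 12 mm thick, 60 wide, 161 tall, 160 g; hangs on hook 2 at the start. Point: centre of its grip tab on top (40 wide, 45 tall, 12 thick). z up, y across its width, x through it to its back, where two tongues stand out (toward the panel on the hook). Lower edge 138.5 mm below this point.
- plate_2_window (a point): Centre of plate 2's window, 40 mm wide, 44 tall, 56.5 mm below the tab centre; the hook passes through it. Upright it cannot pass the hook's end; with the top leaned 30 to 45 degrees to the panel it can. Two tongues at y = +-20 to 30 mm reach back to x = 50, underside 28 mm above this point; their toes (x = 42 to 50) end 8 mm above it.
- hook_3 (a point): Hook at y = +85 mm: bend of a 10 mm round bar, on its axis, 145 mm high; axes as the stand's. Level from the panel (130 mm behind) to here, then rising 60 degrees from level to its end at x = -27.5, z = +47.6 mm from here. There a 7 mm barb points back over the bar, its point at x = -13, z = +46.7 mm. Square to the rising part, bar and barb are 21 mm thick.
- plate_3_tab (a point): Carrier plate 3 (may be absent), bare steel, 12 mm thick, 60 wide, 161 tall, 160 g; hangs on hook 3 at the start. Point: centre of its grip tab on top (40 wide, 45 tall, 12 thick). z up, y across its width, x through it to its back, where two tongues stand out (toward the panel on the hook). Lower edge 138.5 mm below this point.
- plate_3_window (a point): Centre of plate 3's window, 40 mm wide, 44 tall, 56.5 mm below the tab centre; the hook passes through it. Upright it cannot pass the hook's end; with the top leaned 30 to 45 degrees to the panel it can. Two tongues at y = +-20 to 30 mm reach back to x = 50, underside 28 mm above this point; their toes (x = 42 to 50) end 8 mm above it.
- keeper_grip (a point): Keeper bar, loose, at first in its seats on the rail: flat steel bar 36 mm wide (x), 250 long (y), 8 thick, 300 g, with a black handle over its middle (12 mm thick along x, 80 long, 16 tall) on two posts. Point: the handle's centre, 66 mm above the bar's underside; z up; front and back are alike. Clear table to lay it along y: behind the wooden case, near x = 0.505, y = -0.04 m.
- mug: Bystander: green and white mug, 88 mm high, origin under it.
- weight_0: Bystander: grey calibration weight 44 mm wide, 55 mm high, origin under it.

How it is judged (in metres and radians):
On the way, in this order (a step that is already met when the one before it is completed fails the run):
1. the keeper bar is off the rail and lies on the table (height (world z) of keeper_grip below 0.082 m and angle between keeper_grip's own z axis and vertical below 0.1 rad and linear speed of keeper below 0.03 m/s), for 0.3 s.
2. every plate hangs on the rail, seated behind the lip (x of plate_1_tab in the frame of rail between -0.018 and 0.004 m and y of plate_1_tab in the frame of rail between -0.09 and 0.09 m and z of plate_1_tab in the frame of rail between 0.162 and 0.174 m and angle between the z axis of each of plate_1_tab, plate_2_tab, plate_3_tab and the z axis of rail, either way round below 0.15 rad and angle between the x axis of each of plate_1_tab, plate_2_tab, plate_3_tab and the x axis of rail, either way round below 0.2 rad and x of plate_2_tab in the frame of rail between -0.018 and 0.004 m and y of plate_2_tab in the frame of rail between -0.09 and 0.09 m and z of plate_2_tab in the frame of rail between 0.162 and 0.174 m and x of plate_3_tab in the frame of rail between -0.018 and 0.004 m and y of plate_3_tab in the frame of rail between -0.09 and 0.09 m and z of plate_3_tab in the frame of rail between 0.162 and 0.174 m), for 0.3 s.
3. the keeper bar lies in its seats over the tongues (x of keeper_grip in the frame of rail between 0.026 and 0.046 m and y of keeper_grip in the frame of rail between -0.015 and 0.015 m and z of keeper_grip in the frame of rail between 0.211 and 0.222 m and angle between the y axis of keeper_grip and the y axis of rail, either way round below 0.08 rad and angle between the z axis of keeper_grip and the z axis of rail, either way round below 0.06 rad), for 0.2 s.
At the end, for the whole second after the job is handed in: Each plate: tab centre 18 mm before to 4 mm behind the lip face, within 90 mm of the middle, 162 to 174 mm high, upright within 0.15 and facing within 0.2 rad. Keeper grip within 10 mm across, 15 mm along, 211 to 222 mm high, level within 0.06, along the rail within 0.08 rad. All at rest (all of step 2 and all of step 3 and linear speed of each of plate_1, plate_2, plate_3, keeper below 0.02 m/s); the robot touches nothing.
It fails at once if a plate falls to the table (height (world z) of any of plate_1_tab, plate_2_tab, plate_3_tab below 0.08 m).
It fails at once if another thing on the table is shifted by more than 40 mm (distance of any of mug, weight_0 from where it was at the start of the episode above 0.04 m).
Of plate_1, plate_2, plate_3 only 2 to 3 are there at a start; the rules pass over those that are not, and their reading is None.
At some moment in a run one of keeper may be knocked a few centimetres aside while the robot is not near it.
It also fails if it takes over 210 s, if anything falls off the work surface, if the arm or the gripper's body presses on something with over 40 N, if the wrist force passes 120 N, or if a joint passes its speed limit or range.

## Working session

There is one attempt and no reset: what is moved stays moved. The work goes in short steps, Python scripts to look and compute and a tool call to move; the robot and the scene stay as the last step left them, time stands still between calls to the robot, and variables do not carry over. Pictures are saved under pics/ and viewed, and the job is handed in when it is done.

Besides the shell and the picture viewer there is one more tool, called after ">>>" as name([rows], argument=value, ...), one row to a line, values as JSON. servo_tool: Moves the arm, as the interface text tells. Its arguments: {"type":"object","properties":{"increments":{"type":"array","items":{"type":"array","items":{"type":"array","items":{"type":"number"}}}},"fingers":{"type":"number"}},"required":["increments"]}

```bash
ls; mkdir -p pics
python3 - <<'E'
from cell import *
import cv2
print(state())
for n in("side","top"):
    c=camera(n); cv2.imwrite(f"pics/{n}0.png",c["pixels"]); print(c["camera_matrix"],c["distortion"],c["camera_from_world"])
E
```

```text
pics
{'time_s': 0.0, 'joint_positions': array([ 0.76849541,  0.41797497, -0.01027828,  1.61416976,  0.00470701,
        1.11067914, -0.05299255]), 'qvel': array([ 4.91606182e-04, -1.11216902e-03, -1.32501750e-03, -5.15217856e-04,
       -7.55467104e-05, -9.95537701e-04, -7.54663526e-04]), 'joint_torque': array([-2.19390444e-03, -8.64426684e+01,  6.77419938e-01, -4.34880888e+01,
        1.89231732e-02,  7.42674863e-03, -2.95660669e-07]), 'ee_pos': array([ 430.68493691, -452.45008973,  230.66161229]), 'tcp_rot': array([-5.38821717e-04,  9.28516560e-01,  3.71290497e-01, -2.72992199e-04]), 'wrist_force': array([ 0.73451404, -0.72830977, -0.48394208]), 'ft_torque': array([-0.00252122, -0.0191089 ,  0.00202734]), 'finger_gap': 85.00237079655959}
[[390.34534724   0.         322.31594642]
 [  0.         390.34534724 199.5953004 ]
 [  0.           0.           1.        ]] [-0.09863402  0.          0.          0.          0.        ] [[-1.82346810e-01 -9.83232371e-01  1.93532762e-03  8.48951187e+01]
 [ 4.53438343e-01 -8.23462308e-02  8.87475502e-01 -3.35249940e+02]
 [-8.72435275e-01  1.62705879e-01  4.60850830e-01 -9.04765765e+02]
 [ 0.00000000e+00  0.00000000e+00  0.00000000e+00  1.00000000e+00]]
[[460.90003917   0.         316.46398953]
 [  0.         460.90003917 210.41852297]
 [  0.           0.           1.        ]] [-0.01142316  0.          0.          0.          0.        ] [[-7.07349347e-03 -9.99817328e-01  1.77560425e-02 -1.47288392e+01]
 [ 9.94279509e-01 -5.13965245e-03  1.06685713e-01 -4.34805766e+02]
 [-1.06574964e-01  1.84091099e-02  9.94134237e-01 -1.29982033e+03]
 [ 0.00000000e+00  0.00000000e+00  0.00000000e+00  1.00000000e+00]]
```

View pics/side0.png

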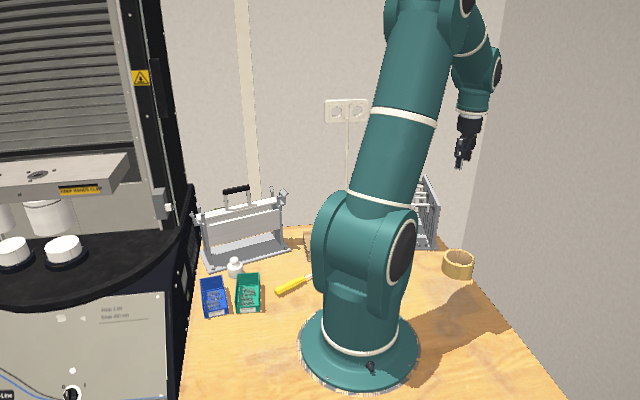

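View pics/top0.png

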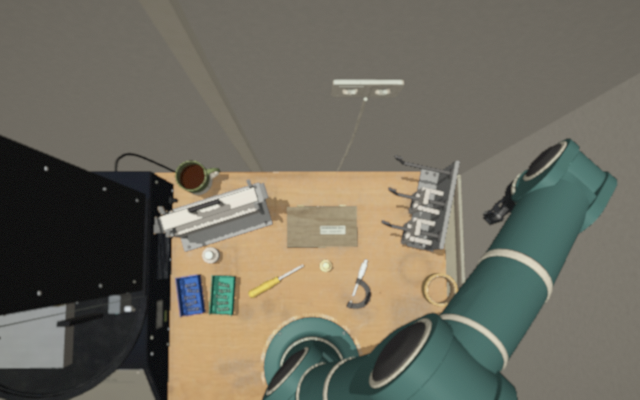

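Run:
```python
import cv2
t=cv2.imread("pics/top0.png"); s=cv2.imread("pics/side0.png")
cv2.imwrite("pics/t_st.png",cv2.resize(t[145:265,380:480],None,fx=5,fy=5,interpolation=cv2.INTER_CUBIC))
cv2.imwrite("pics/t_rl.png",cv2.resize(t[150:270,145:285],None,fx=5,fy=5,interpolation=cv2.INTER_CUBIC))
cv2.imwrite("pics/s_rl.png",cv2.resize(s[170:280,180:320],None,fx=5,fy=5,interpolation=cv2.INTER_CUBIC))
cv2.imwrite("pics/s_st.png",cv2.resize(s[160:280,400:480],None,fx=5,fy=5,interpolation=cv2.INTER_CUBIC))
```

```text
(no output)
```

View pics/t_st.png

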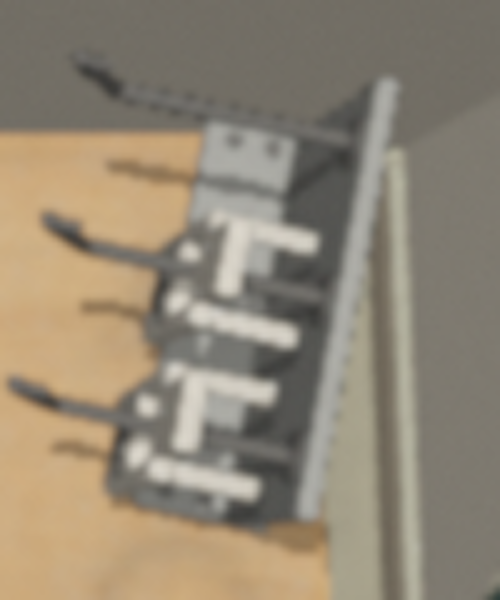

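View pics/t_rl.png

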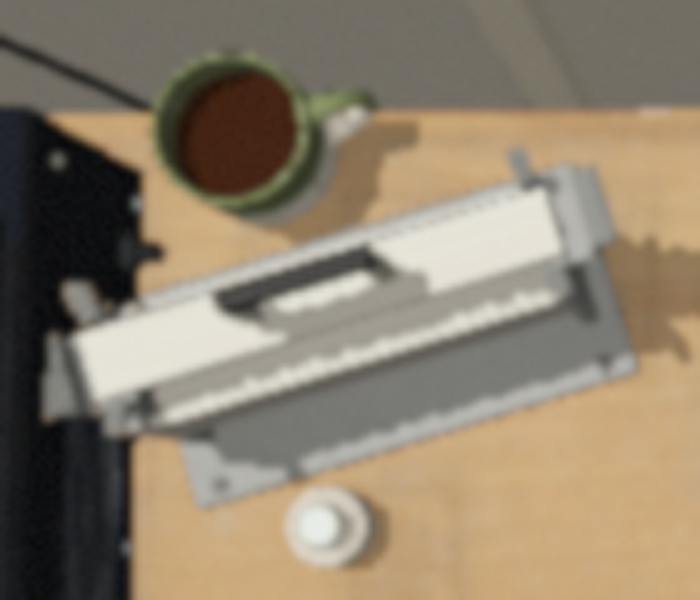

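View pics/s_rl.png

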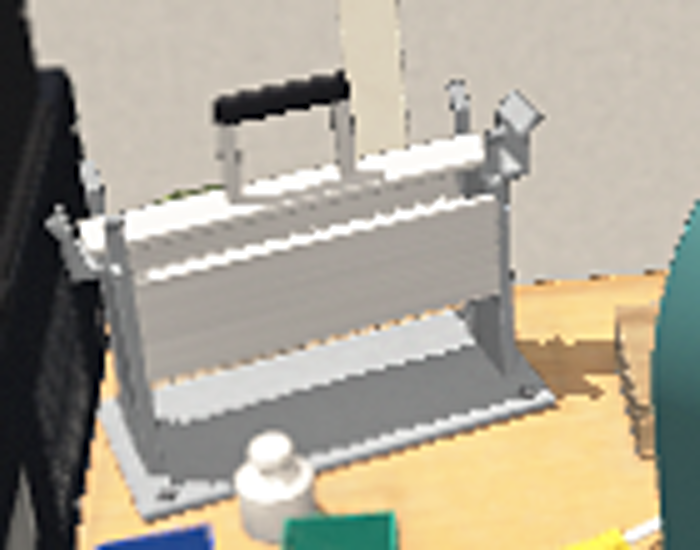

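View pics/s_st.png

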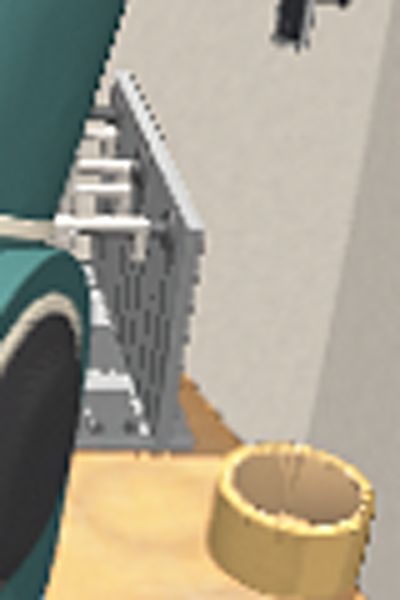

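```bash
cat > h.py <<'E'
import numpy as np, cv2
from cell import *
from scipy.optimize import least_squares
from scipy.spatial.transform import Rotation as R
CAL=None
def cals():
    global CAL
    if CAL is None:
        import pickle,os
        if not os.path.exists("cal.pkl"):
            d={n:{k:v for k,v in camera(n).items() if k!="pixels"} for n in("side","top")}
            pickle.dump(d,open("cal.pkl","wb"))
        CAL=pickle.load(open("cal.pkl","rb"))
    return CAL
def proj(n,P):
    c=cals()[n]; T=np.array(c["camera_from_world"]); P=np.atleast_2d(P).astype(float)
    q=P@T[:3,:3].T+T[:3,3]; q=q*[1,-1,-1]
    p,_=cv2.projectPoints(q.reshape(-1,1,3),np.zeros(3),np.zeros(3),np.array(c["camera_matrix"]),np.array(c["distortion"],float))
    return p.reshape(-1,2)
def ray(n,px):
    c=cals()[n]; T=np.array(c["camera_from_world"])
    u=cv2.undistortPoints(np.array(px,float).reshape(1,1,2),np.array(c["camera_matrix"]),np.array(c["distortion"],float))[0,0]
    d=np.array([u[0],-u[1],-1.]); return -T[:3,:3].T@T[:3,3], T[:3,:3].T@d
def onplane(n,px,z):
    o,d=ray(n,px); return o+d*(z-o[2])/d[2]
def pose(p,m):
    c,s=np.cos(p[2]),np.sin(p[2]); m=np.atleast_2d(m).astype(float)
    return np.c_[p[0]+c*m[:,0]-s*m[:,1],p[1]+s*m[:,0]+c*m[:,1],m[:,2]]
def fit(obs,p0):
    # obs: (cam,px,py,modelpt)
    f=lambda p:np.concatenate([proj(o[0],pose(p,o[3]))[0]-[o[1],o[2]] for o in obs])
    r=least_squares(f,p0,loss='soft_l1'); return r.x,f(r.x).reshape(-1,2)
def crop(img,x0,y0,x1,y1,s,name,segs=[],cam=None):
    c=cv2.resize(img[y0:y1,x0:x1],None,fx=s,fy=s,interpolation=cv2.INTER_CUBIC)
    for a,b,col in segs:
        q=(proj(cam,[a,b])-[x0,y0]+.5)*s
        cv2.line(c,tuple(int(v) for v in q[0]),tuple(int(v) for v in q[1]),col,1,cv2.LINE_AA)
    cv2.imwrite("pics/"+name,c)
def box(x0,x1,y0,y1,z0,z1):
    P=np.array([[x,y,z] for x in(x0,x1) for y in(y0,y1) for z in(z0,z1)],float)
    return [(P[i],P[j]) for i in range(8) for j in range(i+1,8) if bin(i^j).count('1')==1]
E
python3 - <<'E'
from h import *
def T(u,v): return (u+.5)/5-.5+145,(v+.5)/5-.5+150
def S(u,v): return (u+.5)/5-.5+180,(v+.5)/5-.5+170
obs=[]
# keeper top corners z158: left-front etc.
for cam,F,l in (("top",T,[((75,338),(54,125,158)),((92,405),(18,125,158)),((553,190),(54,-125,158)),((217,297),(36,40,224)),((367,250),(36,-40,224))]),
 ("side",S,[((82,225),(54,125,158)),((482,137),(54,-125,158)),((217,110),(30,40,216)),((347,83),(30,-40,216)),((155,385),(0,110,70)),((500,288),(0,-110,70))])):
    for (u,v),m in l: obs.append((cam,*F(u,v),np.array(m,float)))
p,r=fit(obs,[550,220,.3]); print(p,np.degrees(p[2])); print(r.round(1))
cols=[(0,0,255),(0,255,0),(255,0,0)]
segs=[]
for i,b in enumerate((box(0,6,-110,110,70,140),box(18,54,-125,125,150,158),box(30,42,-40,40,208,224))):
    segs+=[(pose(p,a)[0],pose(p,c)[0],cols[i]) for a,c in b]
crop(cv2.imread("pics/top0.png"),145,150,285,270,5,"o_t1.png",segs,"top")
crop(cv2.imread("pics/side0.png"),180,170,320,280,5,"o_s1.png",segs,"side")
E
```

```text
[393.47323054 250.29615652  12.87558527] 737.7166950138819
[[ 0.5 -0.8]
 [ 1.  -0.8]
 [-1.8 -1. ]
 [-0.7  1.1]
 [ 1.   0.4]
 [-0.2 -0.5]
 [-0.6 -1.1]
 [ 1.2  1.8]
 [ 1.7  1.5]
 [-1.2  0.6]
 [-0.6  1.6]]
```

View pics/o_t1.png

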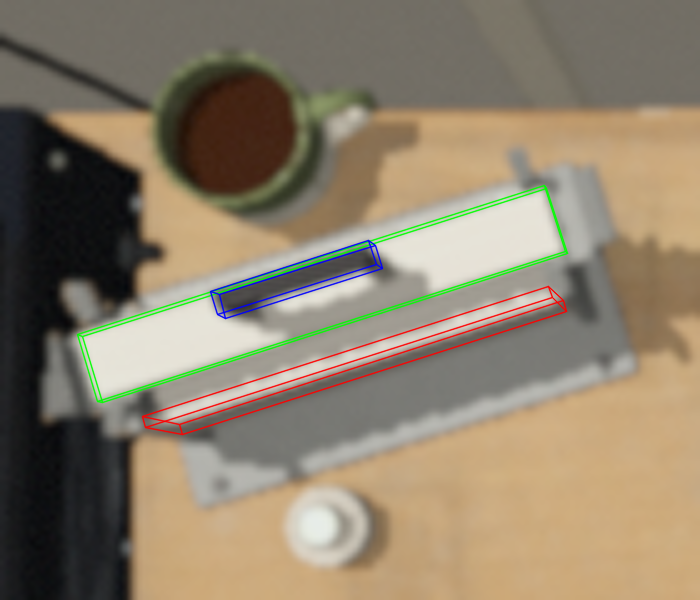

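View pics/o_s1.png

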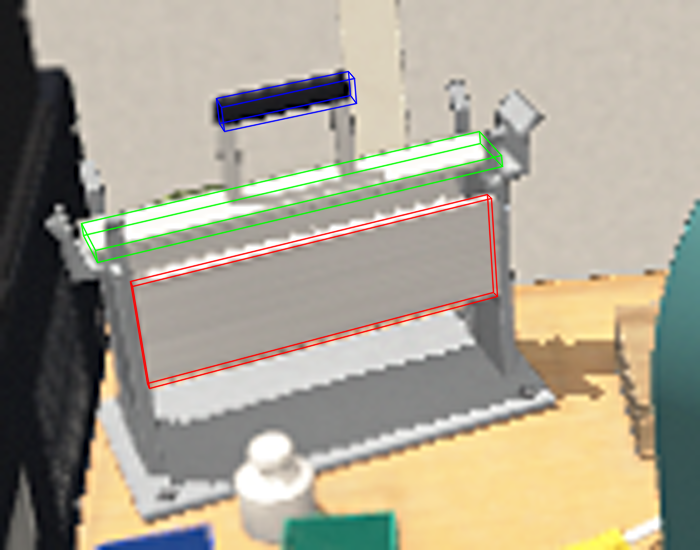

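```bash
cat > st.py <<'E'
from h import *
def T(u,v): return (u+.5)/5-.5+380,(v+.5)/5-.5+145
obs=[]
for (u,v),m in [((375,80),(0,117.5,165)),((298,515),(0,-117.5,165)),((120,95),(-130,85,145)),((85,246),(-130,0,145)),((60,409),(-130,-85,145)),((78,60),(-157,85,192.6)),((45,218),(-157,0,192.6)),((12,382),(-157,-85,192.6))]:
    obs.append(("top",*T(u,v),np.array(m,float)))
p,r=fit(obs,[480,-330,-1.75]); print(p,np.degrees(p[2])); print(r.round(1))
segs=[(pose(p,a)[0],pose(p,c)[0],(0,0,255)) for a,c in box(0,6,-117.5,117.5,0,165)]
for y in(-85,0,85):
    for a,b in (((0,y,145),(-130,y,145)),((-130,y,145),(-157.5,y,192.6)),((-157.5,y,192.6),(-143,y,191.7))):
        segs.append((pose(p,a)[0],pose(p,b)[0],(0,255,0)))
def plate(xs,y,zt=184.5): # tab centre x in stand
    b=box(xs-6,xs+6,y-20,y+20,zt-22.5,zt+22.5)+box(xs-6,xs+6,y-30,y+30,zt-138.5,zt-22.5)
    for s in(-1,1): b+=box(xs+6,xs+50,y+s*25-5,y+s*25+5,zt-28.5,zt-20.5)
    return [(pose(p,a)[0],pose(p,c)[0],(255,0,0)) for a,c in b]
import sys
for a in sys.argv[1:]:
    x,y=map(float,a.split(",")); segs+=plate(x,y)
crop(cv2.imread("pics/top0.png"),380,145,480,265,5,"o_t2.png",segs,"top")
E
python3 st.py -75,-85 -75,0
```

```text
[ 435.95926116 -351.92755428   -1.78926383] -102.517265869924
[[ 0.4 -0.9]
 [-0.4  0.5]
 [-1.2 -0.8]
 [-0.3  0.1]
 [-1.5 -0.9]
 [ 0.6  0.1]
 [ 0.8  0.8]
 [ 0.9  0.8]]
```

View pics/o_t2.png

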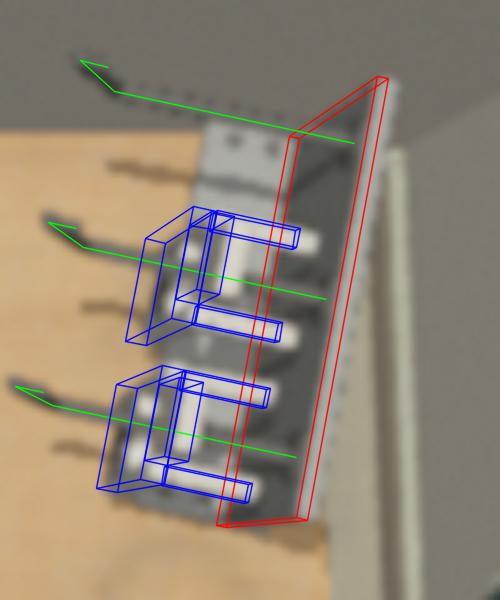

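```bash
python3 - <<'E'
import cell
print([ (k,getattr(cell,k)) for k in dir(cell) if not k.startswith('__')])
E
python3 st.py -71,-83 -65,1
```

```text
[('IKError', <class 'cell.IKError'>), ('camera', <function make.<locals>.drawn_camera at 0x7fc61c44c0e0>), ('grip_depth', 18.700000000000003), ('sign_off', <function connect.<locals>.done at 0x7fc61c3bf740>), ('state', <function make.<locals>.<lambda> at 0x7fc61c44c5e0>)]
[ 435.95926116 -351.92755428   -1.78926383] -102.517265869924
[[ 0.4 -0.9]
 [-0.4  0.5]
 [-1.2 -0.8]
 [-0.3  0.1]
 [-1.5 -0.9]
 [ 0.6  0.1]
 [ 0.8  0.8]
 [ 0.9  0.8]]
```

View pics/o_t2.png

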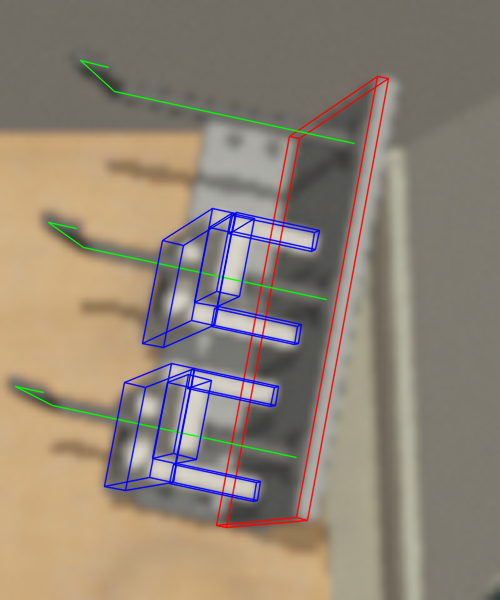

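```bash
cat >> h.py <<'E'
RAIL=[393.5,250.3,np.radians(17.7)]
STAND=[435.96,-351.93,np.radians(-102.52)]
def toolR(yaw_y,lean=0):
    """tool y yaw (deg, world), z down, then rotated about tool x by lean deg"""
    a=np.radians(yaw_y); y=np.array([np.cos(a),np.sin(a),0]); z=np.array([0,0,-1.]); x=np.cross(y,z)
    return R.from_matrix(np.c_[x,y,z])*R.from_euler('x',lean,degrees=True)
def inc(p0,R0,p1,R1):
    t=R0.inv().apply(np.array(p1)-p0)/10; r=(R0.inv()*R1).as_rotvec(degrees=True)
    return np.r_[t,r].round(2).tolist()
def cur():
    s=state(); q=s["tcp_rot"]; return np.array(s["ee_pos"]),R.from_quat([q[1],q[2],q[3],q[0]])
def tcp(g,Rt): return np.array(g)-0+Rt.apply([0,0,grip_depth])
E
python3 - <<'E'
from h import *
p,r=cur(); print(p,r.as_matrix().round(3))
Rt=toolR(17.7); g=pose(RAIL,[36,0,216])[0]
for dz in(120,0): print(dz,tcp(g+[0,0,dz],Rt),inc(p,r,tcp(g+[0,0,dz],Rt),Rt))
E
```

```text
[ 430.81506667 -452.52137979  230.90451007] [[ 0.724  0.69  -0.001]
 [ 0.69  -0.724  0.   ]
 [-0.    -0.001 -1.   ]]
120 [427.79581333 261.24519019 317.3       ] [49.0, -51.91, -8.6, -0.04, -0.02, -64.11]
0 [427.79581333 261.24519019 197.3       ] [49.0, -51.9, 3.4, -0.04, -0.02, -64.11]
```

>>> servo_tool([
  [[0,0,-3,0,0,0],[0,0,-6,0,0,0],[0,0,-8.6,0,0,0],[3,-3,-8.6,0,0,-4],[6,-6.4,-8.6,0,0,-8],[9,-9.5,-8.6,0,0,-12],[12,-12.7,-8.6,0,0,-16],[15,-15.9,-8.6,0,0,-20],[18,-19,-8.6,0,0,-24],[21,-22.2,-8.6,0,0,-28],[24,-25.4,-8.6,0,0,-32],[27,-28.6,-8.6,0,0,-36],[30,-31.8,-8.6,0,0,-40],[33,-35,-8.6,0,0,-44],[36,-38.1,-8.6,0,0,-48],[39,-41.3,-8.6,0,0,-52],[42,-44.5,-8.6,0,0,-56],[45,-47.7,-8.6,0,0,-60],[49,-51.9,-8.6,0,0,-64.1],[49,-51.9,-8.6,0,0,-64.1]],
], fingers=0)

```text
time_s: 1.87
ee_pos: [427.5, 257.5, 317.5]
tcp_rot: [0.0, 0.588, 0.809, 0.0]
wrist_force: [1.6, -0.6, 0.0]
finger_gap: 85.5
```

>>> servo_tool([
  [[0,0,0,0,0,0],[0,0,0,0,0,0],[0,0,0,0,0,0]],
])

```text
time_s: 2.12
ee_pos: [428.0, 255.2, 317.0]
tcp_rot: [-0.0, 0.59, 0.807, -0.0]
wrist_force: [-0.6, -1.0, 0.0]
finger_gap: 85.4
```

Run:
```python
from h import *
p,r=cur(); print(p,r.as_matrix().round(3),state()["time_s"],state()["joint_positions"].round(2))
Rt=toolR(17.7); g=pose(RAIL,[36,0,216])[0]
for dz in(120,0): print(dz,inc(p,r,tcp(g+[0,0,dz],Rt),Rt))
for n in("side","top"): cv2.imwrite(f"pics/{n}1.png",camera(n)["pixels"])
crop(cv2.imread("pics/side1.png"),150,100,350,250,4,"s1c.png")
```

```text
[427.97338783 255.19531845 316.99878402] [[-0.304  0.953 -0.001]
 [ 0.953  0.304 -0.   ]
 [-0.    -0.001 -1.   ]] 2.1167 [ 0.02  0.16 -0.69  1.79  0.11  1.23 -0.39]
120 [0.58, 0.17, -0.03, -0.04, 0.01, -0.01]
0 [0.58, 0.18, 11.97, -0.04, 0.01, -0.01]
```

View pics/s1c.png

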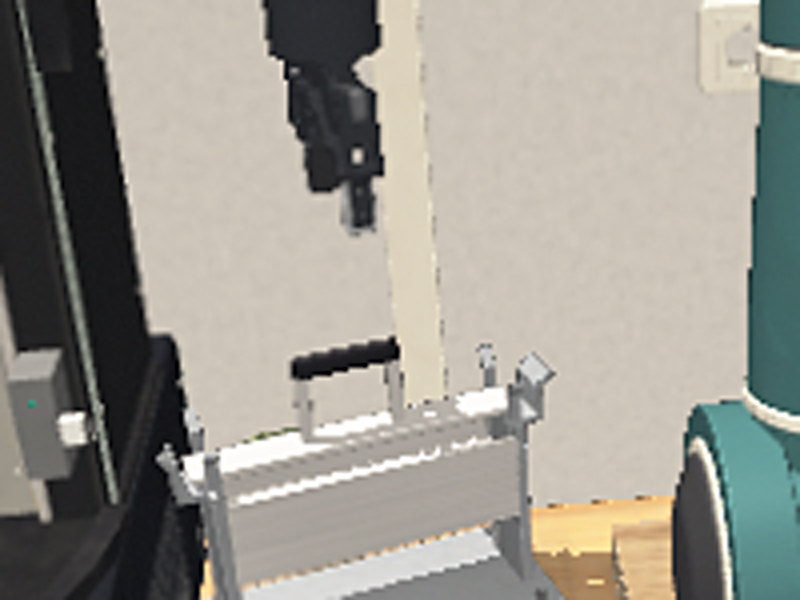

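View pics/top1.png

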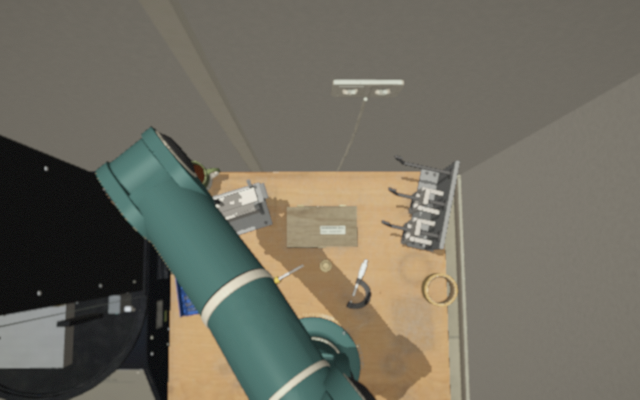

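>>> servo_tool([
  [[0.3,0.1,1.5,0,0,0],[0.6,0.2,3.5,0,0,0],[0.6,0.2,5.5,0,0,0],[0.6,0.2,7.5,0,0,0],[0.6,0.2,9,0,0,0],[0.6,0.2,10.5,0,0,0],[0.6,0.2,11.5,0,0,0],[0.6,0.2,12,0,0,0],[0.6,0.2,12,0,0,0],[0.6,0.2,12,0,0,0]],
])

```text
time_s: 3.05
ee_pos: [428.4, 261.8, 197.8]
tcp_rot: [0.0, 0.59, 0.807, 0.0]
wrist_force: [-0.4, 0.7, 0.7]
finger_gap: 85.4
```

>>> servo_tool([
  [[0,0,0,0,0,0],[0,0,0,0,0,0],[0,0,0,0,0,0],[0,0,0,0,0,0],[0,0,0,0,0,0],[0,0,0,0,0,0],[0,0,0,0,0,0],[0,0,0,0,0,0],[0,0,0,0,0,0],[0,0,0,0,0,0]],
], fingers=255)

```text
time_s: 3.88
ee_pos: [428.2, 262.0, 197.4]
tcp_rot: [0.0, 0.59, 0.807, 0.0]
wrist_force: [1.1, 0.3, 1.3]
finger_gap: 11.2
```

Run:
```python
from h import *
s=state();print(s)
p,r=cur()
K=toolR(0)
for t in([470,100,270],[505,-40,270],[505,-40,66]): print(inc(p,r,tcp(t,K),K))
cv2.imwrite("pics/side2.png",camera("side")["pixels"])
crop(cv2.imread("pics/side2.png"),150,100,350,250,4,"s2c.png")
# case & case height
print([onplane("top",q,40).round() for q in((287,206),(358,206),(358,247),(287,247))])
```

```text
{'time_s': 3.8833, 'joint_positions': array([-0.03832937,  0.29917596, -0.66925535,  1.93256885,  0.22153399,
        0.98283683, -0.50105483]), 'qvel': array([ 1.42159435e-03, -9.00993549e-04, -2.65701663e-03, -4.14547221e-05,
       -7.88118906e-04, -3.88085308e-04,  6.21778638e-04]), 'joint_torque': array([-2.16656704e-01, -6.05501390e+01, -7.89213002e+00, -3.79386628e+01,
       -1.89675428e-01,  3.98440082e-01, -1.56279035e-03]), 'ee_pos': array([428.20082849, 262.02938886, 197.39861065]), 'tcp_rot': array([2.75266721e-05, 5.89963527e-01, 8.07429880e-01, 1.54981128e-04]), 'wrist_force': array([1.10047558, 0.33958909, 1.28192362]), 'ft_torque': array([ 0.08606656, -0.33138676, -0.01483895]), 'finger_gap': 11.151444645937922}
[-16.71, -0.94, -5.39, 0.01, -0.01, 17.69]
[-31.11, -1.86, -5.39, 0.01, -0.01, 17.69]
[-31.11, -1.87, 15.01, 0.01, -0.01, 17.69]
[array([446.,  66.,  40.]), array([ 445., -135.,   40.]), array([ 329., -133.,   40.]), array([330.,  66.,  40.])]
```

View pics/s2c.png

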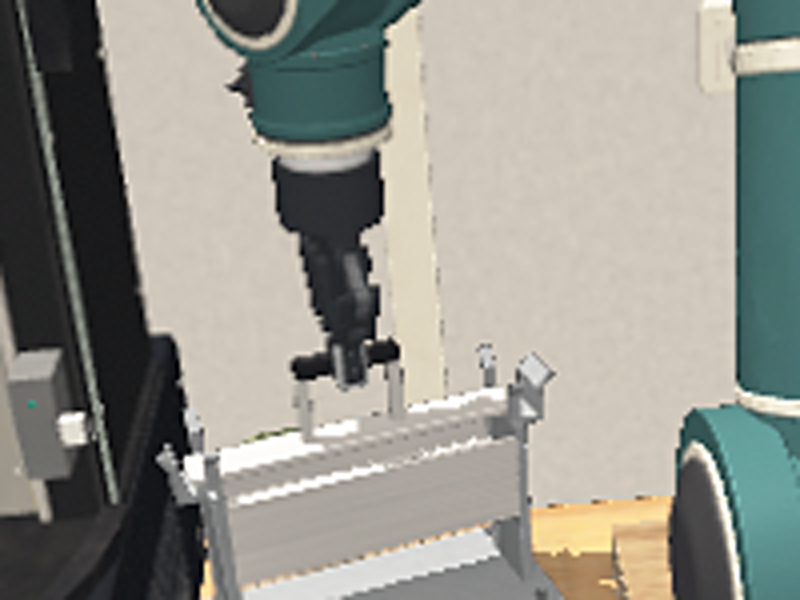

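>>> servo_tool([
  [[0,0,-1,0,0,0],[0,0,-2.5,0,0,0],[0,0,-4.5,0,0,0],[0,0,-6.5,0,0,0],[0,0,-8.5,0,0,0],[0,0,-9,0,0,0],[-2,-0.1,-9,0,0,1],[-4.5,-0.3,-9,0,0,2.5],[-7,-0.4,-9,0,0,4],[-10,-0.6,-9,0,0,5.5],[-13,-0.8,-9,0,0,7],[-16,-1,-9,0,0,9],[-19,-1.1,-9,0,0,11],[-22,-1.3,-9,0,0,12.5],[-25,-1.5,-9,0,0,14],[-28,-1.7,-9,0,0,16],[-30,-1.8,-9,0,0,17.2],[-31.1,-1.9,-9,0,0,17.7],[-31.1,-1.9,-9,0,0,17.7],[-31.1,-1.9,-9,0,0,17.7]],
])

```text
time_s: 5.6
ee_pos: [504.3, -39.4, 287.0]
tcp_rot: [-0.0, 0.707, 0.707, -0.0]
wrist_force: [0.5, 0.3, -3.0]
finger_gap: 11.0
```

>>> servo_tool([
  [[0,0,2,0,0,0],[0,0,4,0,0,0],[0,0,6,0,0,0],[0,0,8,0,0,0],[0,0,10,0,0,0],[0,0,12,0,0,0],[0,0,14,0,0,0],[0,0,16,0,0,0],[0,0,18,0,0,0],[0,0,20,0,0,0],[0,0,21,0,0,0],[0,0,22,0,0,0],[0,0,22,0,0,0],[0,0,22,0,0,0]],
])

```text
time_s: 6.77
ee_pos: [504.6, -39.6, 67.6]
tcp_rot: [-0.0, 0.707, 0.707, 0.0]
wrist_force: [0.6, -0.4, -2.2]
finger_gap: 10.6
```

Run:
```python
from h import *
s=state();print(s["ee_pos"],s["wrist_force"],s["finger_gap"],s["time_s"])
p,r=cur(); K=toolR(0)
print(inc(p,r,tcp([505,-40,66],K),K))
cv2.imwrite("pics/side3.png",camera("side")["pixels"])
cv2.imwrite("pics/top3.png",camera("top")["pixels"])
```

```text
[504.6456174  -39.55321593  67.62400434] [ 0.55612526 -0.39646562 -2.22692388] 10.550010324256515 6.7667
[-0.05, 0.04, 2.03, -0.0, -0.02, 0.04]
```

View pics/top3.png

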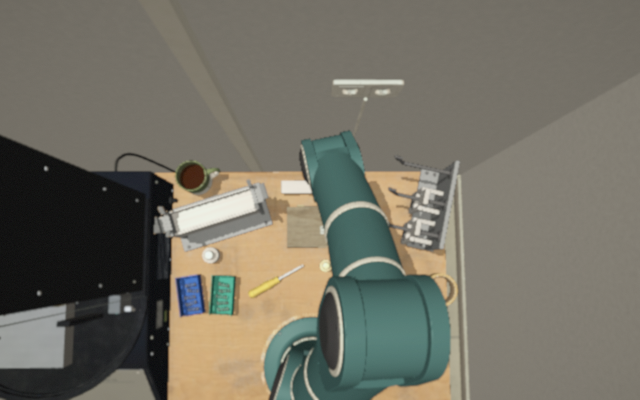

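View pics/side3.png

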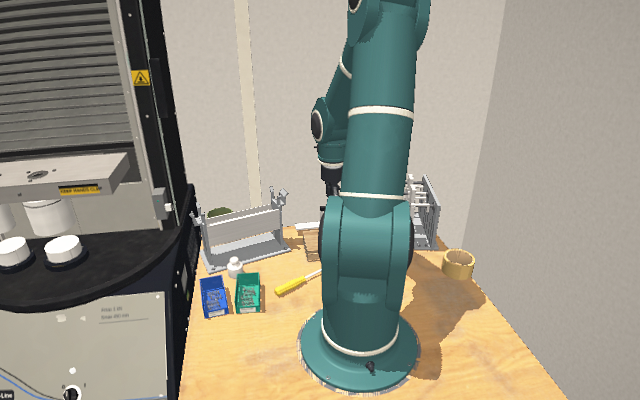

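>>> servo_tool([
  [[0,0,0.6,0,0,0],[0,0,1.2,0,0,0],[0,0,1.6,0,0,0],[0,0,1.85,0,0,0],[0,0,2,0,0,0],[0,0,2,0,0,0],[0,0,2,0,0,0]],
])

```text
time_s: 7.45
ee_pos: [504.5, -40.1, 47.3]
tcp_rot: [-0.0, 0.707, 0.707, -0.0]
wrist_force: [-1.3, -0.2, 0.9]
finger_gap: 10.7
```

>>> servo_tool([
  [[0,0,0,0,0,0],[0,0,0,0,0,0],[0,0,0,0,0,0],[0,0,0,0,0,0],[0,0,-1,0,0,0],[0,0,-3,0,0,0],[0,0,-6,0,0,0],[0,0,-9,0,0,0],[0,0,-12,0,0,0],[0,0,-15,0,0,0],[0,0,-18,0,0,0],[0,0,-21,0,0,0],[0,0,-24,0,0,0],[0,0,-24,0,0,0],[0,0,-24,0,0,0]],
], fingers=140)

```text
time_s: 8.7
ee_pos: [504.9, -40.1, 289.2]
tcp_rot: [0.001, 0.707, 0.707, 0.001]
wrist_force: [-0.7, 0.3, -0.5]
finger_gap: 38.7
```

Run:
```python
from h import *
s=state();print(s["ee_pos"],s["wrist_force"],s["finger_gap"],s["time_s"],s["joint_positions"])
p,r=cur()
yaw=-102.52
Rt=toolR(yaw)
for g in ([-69,-83,184.5],[-69,-83,300],[-65,1,184.5],[-65,1,300]):
    t=tcp(pose(STAND,g)[0],Rt); print(g,t.round(1),inc(p,r,t,Rt))
```

```text
[504.90370701 -40.05011614 289.23107683] [-0.65851481  0.32156496 -0.482598  ] 38.664054868413324 8.7 [ 0.40700545  0.17067496 -0.43595945  1.82257844  0.07903421  1.16205194
 -0.05470894]
[-69, -83, 184.5] [ 369.9 -266.6  165.8] [-22.65, -13.54, 12.32, 0.16, -0.13, 102.51]
[-69, -83, 300] [ 369.9 -266.6  281.3] [-22.65, -13.5, 0.77, 0.16, -0.13, 102.51]
[-65, 1, 184.5] [ 451.  -288.7  165.8] [-24.86, -5.42, 12.34, 0.16, -0.13, 102.51]
[-65, 1, 300] [ 451.  -288.7  281.3] [-24.86, -5.39, 0.79, 0.16, -0.13, 102.51]
```

>>> servo_tool([
  [[-1,-0.6,0,0,0,5.5],[-2.5,-1.5,0,0,0,11],[-4,-2.4,0,0,0,16.5],[-5.5,-3.3,0,0,0,22],[-7,-4.2,0,0,0,27.5],[-8.5,-5,0,0,0,33],[-10,-6,0,0,0,38.5],[-11.5,-6.8,0,0,0,44],[-13,-7.7,0,0,0,49.5],[-14.5,-8.6,0,0,0,55],[-16,-9.5,0,0,0,60.5],[-17.5,-10.5,0,0,0,66],[-19,-11.3,0,0,0,71.5],[-20,-12,0,0,0,77],[-21,-12.6,0,0,0,82.5],[-22,-13,0,0,0,88],[-22.6,-13.5,0,0,0,93.5],[-22.6,-13.5,0,0,0,99],[-22.6,-13.5,0,0,0,102.5],[-22.6,-13.5,0,0,0,102.5]],
])

```text
time_s: 10.37
ee_pos: [368.9, -265.8, 286.5]
tcp_rot: [-0.0, 0.994, -0.111, -0.001]
wrist_force: [0.2, -0.3, 0.7]
finger_gap: 38.9
```

>>> servo_tool([
  [[0,0,0,0,0,0],[0,0,0,0,0,0]],
])

```text
time_s: 10.53
ee_pos: [369.3, -265.9, 286.9]
tcp_rot: [-0.0, 0.994, -0.108, -0.0]
wrist_force: [0.7, 0.4, -0.1]
finger_gap: 38.5
```

Run:
```python
from h import *
s=state();print(s["ee_pos"],s["finger_gap"],s["time_s"],s["joint_positions"])
p,r=cur()
Rt=toolR(-102.52)
t=tcp(pose(STAND,[-69,-83,184.5])[0],Rt); print(inc(p,r,t,Rt))
for n in("side","top"): cv2.imwrite(f"pics/{n}4.png",camera(n)["pixels"])
crop(cv2.imread("pics/top4.png"),260,150,480,270,3,"t4c.png")
crop(cv2.imread("pics/side4.png"),280,120,480,280,4,"s4c.png")
```

```text
[ 369.28400698 -265.87330365  286.92201423] 38.52807470684576 10.5333 [ 0.65867506  0.05687671 -0.10631548  1.9427909   0.00656614  1.14306439
 -1.23665131]
[0.08, 0.06, 12.11, -0.02, 0.04, 0.16]
```

View pics/t4c.png

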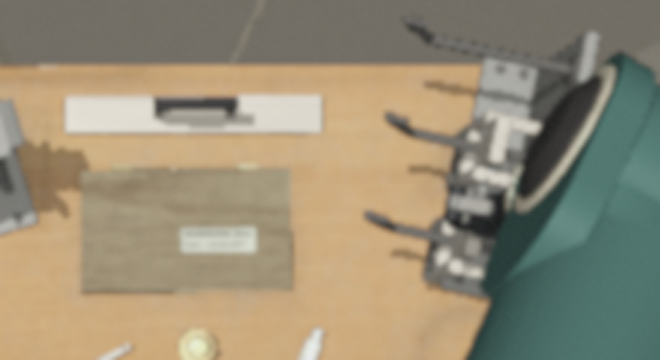

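View pics/s4c.png

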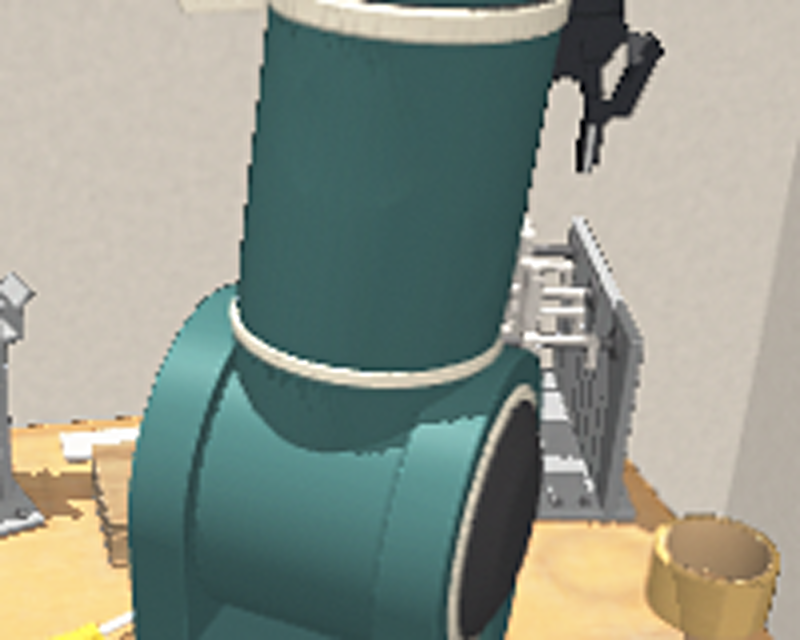

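>>> servo_tool([
  [[0,0,2,0,0,0],[0,0,4,0,0,0],[0,0,6,0,0,0],[0,0,7.5,0,0,0],[0.1,0.1,8.5,0,0,0.1],[0.1,0.1,9.5,0,0,0.1],[0.1,0.1,10.5,0,0,0.1],[0.1,0.1,11.2,0,0,0.1],[0.1,0.1,11.8,0,0,0.1],[0.1,0.1,12.1,0,0,0.1],[0.1,0.1,12.1,0,0,0.1]],
])

```text
time_s: 11.55
ee_pos: [370.1, -267.2, 165.9]
tcp_rot: [-0.0, 0.994, -0.11, -0.0]
wrist_force: [0.4, -0.0, 0.8]
finger_gap: 38.4
```

Run:
```python
from h import *
s=state();print(s["ee_pos"],s["wrist_force"],s["finger_gap"],s["time_s"])
for n in("side","top"): cv2.imwrite(f"pics/{n}5.png",camera(n)["pixels"])
crop(cv2.imread("pics/top5.png"),380,150,480,270,5,"t5c.png")
crop(cv2.imread("pics/side5.png"),380,120,480,280,4,"s5c.png")
```

```text
[ 370.11137114 -267.18697291  165.87635686] [ 0.4414254  -0.03232036  0.75069988] 38.41940196420989 11.55
```

View pics/t5c.png

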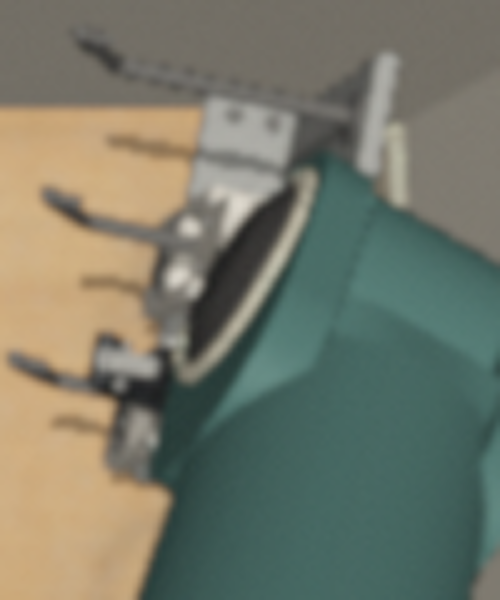

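View pics/s5c.png

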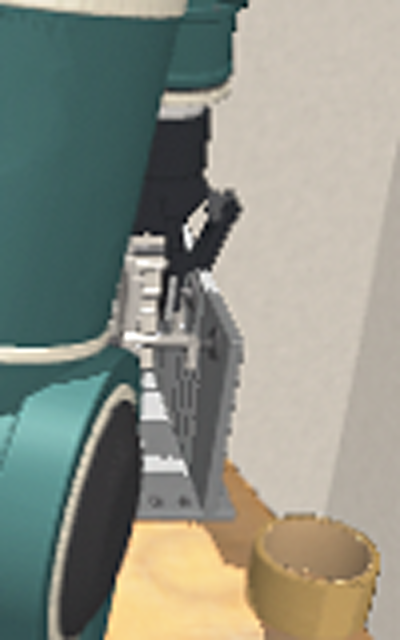

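>>> servo_tool([
  [[0,0,0,0,0,0],[0,0,0,0,0,0],[0,0,0,0,0,0],[0,0,0,0,0,0],[0,0,0,0,0,0],[0,0,0,0,0,0],[0,0,0,0,0,0],[0,0,0,0,0,0]],
], fingers=255)

```text
time_s: 12.32
ee_pos: [370.2, -267.3, 166.3]
tcp_rot: [0.0, 0.994, -0.11, -0.0]
wrist_force: [-0.1, -0.3, 1.0]
finger_gap: 11.6
```

Run:
```python
from h import *
s=state();print(s["ee_pos"],s["wrist_force"],s["ft_torque"],s["finger_gap"],s["time_s"])
for n in("side","top"): cv2.imwrite(f"pics/{n}6.png",camera(n)["pixels"])
crop(cv2.imread("pics/side6.png"),380,120,480,280,4,"s6c.png")
```

```text
[ 370.22062341 -267.32243021  166.32170867] [-0.06681244 -0.27031503  1.02950097] [ 0.01183596 -0.01422249 -0.03769395] 11.578745077171812 12.3167
```

View pics/s6c.png

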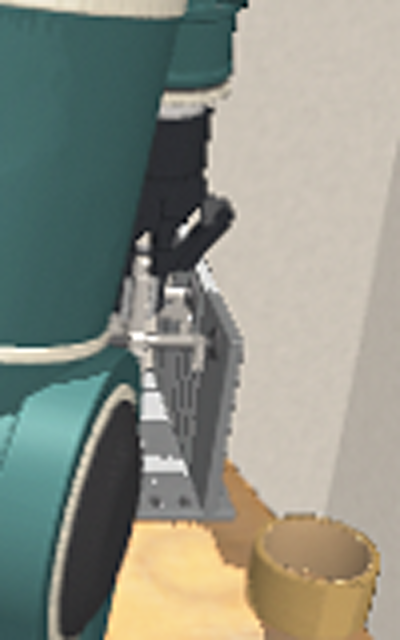

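Run:
```python
from h import *
def line(n,px):
    o,d=ray(n,px); return o,d
for a in((500,160),(600,95)):
  for b in((507,5),(476,190)):
    o1,d1=ray("top",a);o2,d2=ray("side",b)
    # intersect in xy plane
    t=np.linalg.solve(np.c_[d1[:2],-d2[:2]],o2[:2]-o1[:2]); print(a,b,(o1+d1*t[0]).round(),(o2+d2*t[1]).round())
```

```text
(500, 160) (507, 5) [ 629. -651. -197.] [ 629. -651.  723.]
(500, 160) (476, 190) [ 634. -661. -221.] [ 634. -661.   36.]
(600, 95) (507, 5) [ 675. -683.  305.] [ 675. -683.  723.]
(600, 95) (476, 190) [ 681. -694.  289.] [ 681. -694.   11.]
```

>>> servo_tool([
  [[0,0,-0.5,0,0,0],[0,0,-1.1,0,0,0],[0,0,-1.7,0,0,0],[0,-0.6,-1.7,0,0,0],[0,-1.4,-1.7,0,0,0],[0,-2.2,-1.7,0,0,0],[0,-2.8,-1.7,0,0,0],[0,-3.1,-1.7,0,0,0],[0,-3.1,-1.7,0,0,0],[0,-3.1,-1.7,0,0,0]],
])

```text
time_s: 13.25
ee_pos: [377.0, -236.9, 183.2]
tcp_rot: [0.0, 0.994, -0.11, -0.0]
wrist_force: [0.5, 1.2, -1.8]
finger_gap: 11.4
```

>>> servo_tool([
  [[0,0.24,0,3.5,0,0],[0,0.47,0.03,7,0,0],[0,0.7,0.06,10.5,0,0],[0,0.93,0.11,14,0,0],[0,1.15,0.18,17.5,0,0],[0,1.37,0.25,21,0,0],[0,1.59,0.35,24.5,0,0],[0,1.8,0.45,28,0,0],[0,2,0.57,31.5,0,0],[0,2.2,0.69,35,0,0],[0,2.38,0.83,38.5,0,0],[0,2.56,0.98,42,0,0],[0,2.56,0.98,42,0,0],[0,2.56,0.98,42,0,0],[0,2.56,0.98,42,0,0]],
])

```text
time_s: 14.5
ee_pos: [371.5, -262.0, 173.5]
tcp_rot: [-0.355, 0.928, -0.102, 0.039]
wrist_force: [-0.4, -0.6, -1.0]
finger_gap: 11.3
```

```bash
cat > look.py <<'E'
from h import *
import sys
k=sys.argv[1]
s=state();print(s["ee_pos"].round(1),s["wrist_force"].round(1),s["ft_torque"].round(2),s["finger_gap"].round(1),s["time_s"],s["joint_positions"].round(2))
for n in("side","top"): cv2.imwrite(f"pics/{n}{k}.png",camera(n)["pixels"])
b=list(map(int,sys.argv[2:6])); crop(cv2.imread(f"pics/top{k}.png"),*b,int(600/max(b[2]-b[0],b[3]-b[1])),f"t{k}c.png")
b=list(map(int,sys.argv[6:10])); crop(cv2.imread(f"pics/side{k}.png"),*b,int(600/max(b[2]-b[0],b[3]-b[1])),f"s{k}c.png")
# wincenter rel hook bend in stand frame
p,r=cur()
w=p+r.apply([0,0,-38.3]);c,sn=np.cos(STAND[2]),np.sin(STAND[2]); d=w-[STAND[0],STAND[1],0]
print("win in stand",(c*d[0]+sn*d[1]).round(1),(-sn*d[0]+c*d[1]).round(1),d[2].round(1), "lean",np.degrees(np.arccos(-r.as_matrix()[2,2])).round(1))
E
python3 look.py 7 360 130 480 270 370 120 490 270
```

```text
Traceback (most recent call last):
  File "look.py", line 4, in <module>
    s=state();print(s["ee_pos"].round(1),s["wrist_force"].round(1),s["ft_torque"].round(2),s["finger_gap"].round(1),s["time_s"],s["joint_positions"].round(2))
                                                                                           ^^^^^^^^^^^^^^^^^^^^^
AttributeError: 'float' object has no attribute 'round'
```

```bash
sed -i 's/s\["finger_gap"\].round(1)/s["finger_gap"]/' look.py
python3 look.py 7 360 130 480 270 370 120 490 270
```

```text
[ 371.5 -262.   173.5] [-0.4 -0.6 -1. ] [-0.96  0.25 -0.04] 11.28685961422133 14.5 [ 1.    0.48 -0.13  1.87 -0.52  1.32 -0.65]
win in stand -48.6 -82.3 202.4 lean 41.9
```

View pics/t7c.png

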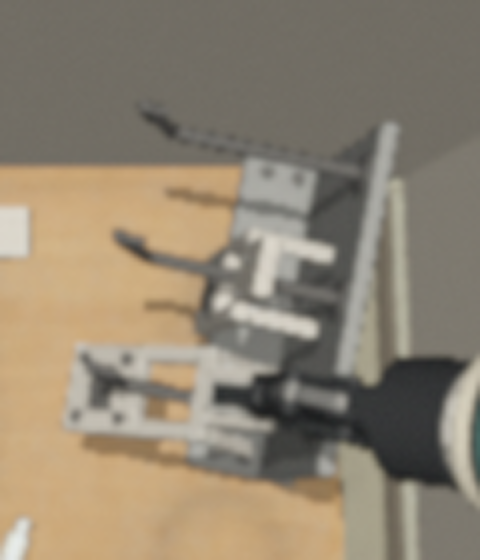

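View pics/s7c.png

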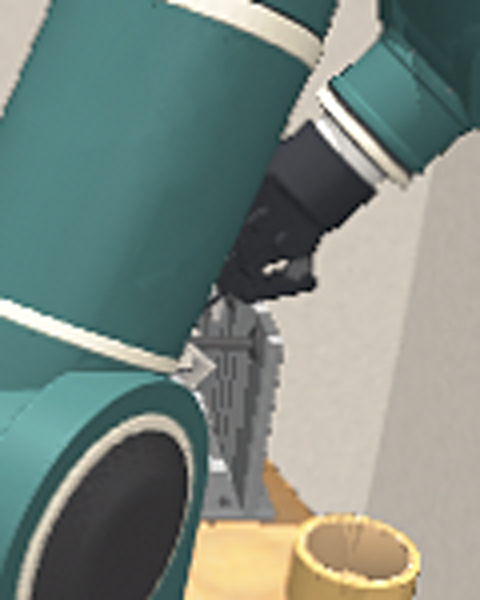

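>>> servo_tool([
  [[0,-0.5,0.35,0,0,0],[0,-1,0.7,0,0,0],[0,-1.5,1.05,0,0,0],[0,-1.98,1.38,0,0,0],[0,-1.98,1.38,0,0,0],[0,-2.7,1.15,0,0,0],[0,-3.4,0.92,0,0,0],[0,-4.1,0.7,0,0,0],[0,-4.8,0.45,0,0,0],[0,-4.8,0.45,0,0,0]],
])

```text
time_s: 15.43
ee_pos: [380.3, -223.9, 203.7]
tcp_rot: [-0.356, 0.928, -0.102, 0.04]
wrist_force: [-0.2, -0.6, -3.2]
finger_gap: 11.4
```

```bash
sed -i 's/\[0,0,-38.3\]/[0,0,38.3]/' look.py
python3 look.py 8 360 130 480 270 370 120 490 270
```

```text
[ 380.3 -223.9  203.7] [-0.2 -0.6 -3.2] [-0.98  0.17 -0.04] 11.432898680855228 15.4333 [ 0.97  0.4  -0.15  1.91 -0.55  1.33 -0.7 ]
win in stand -138.0 -82.4 174.1 lean 42.0
```

View pics/t8c.png

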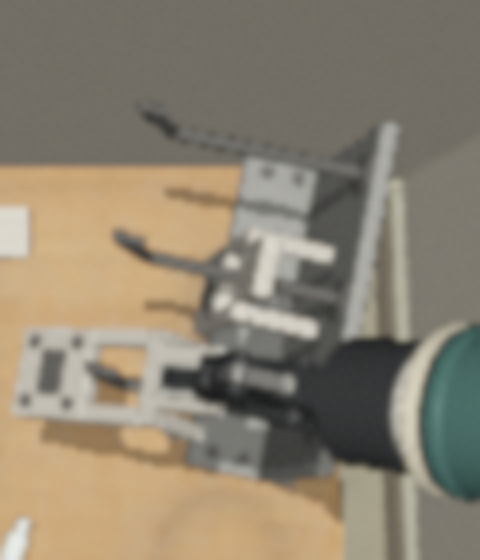

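>>> servo_tool([
  [[0,-0.7,-0.23,0,0,0],[0,-1.43,-0.46,0,0,0],[0,-2.1,-0.7,0,0,0],[0,-2.85,-0.93,0,0,0],[0,-3.6,-1.16,0,0,0],[0,-4.3,-1.4,0,0,0],[0,-5,-1.62,0,0,0],[0,-5.7,-1.85,0,0,0],[0,-7.1,-2.3,0,0,0],[0,-8.6,-2.8,0,0,0],[0,-10,-3.3,0,0,0],[0,-11.4,-3.7,0,0,0],[0,-13.3,-4.3,0,0,0],[0,-13.3,-4.3,0,0,0]],
])

```text
time_s: 16.7
ee_pos: [396.1, -154.3, 326.5]
tcp_rot: [-0.355, 0.928, -0.101, 0.041]
wrist_force: [0.8, 0.2, -0.4]
finger_gap: 11.3
```

```bash
python3 look.py 9 320 130 480 270 330 100 490 270
python3 - <<'E'
from h import *
p,r=cur()
Ru=toolR(-102.52); print("upright",inc(p,r,p+np.array([0,0,30]),Ru))
E
```

```text
[ 396.1 -154.3  326.5] [ 0.8  0.2 -0.4] [-0.96  0.2  -0.01] 11.269613146272842 16.7 [ 0.91  0.18 -0.2   1.9  -0.6   1.48 -0.9 ]
win in stand -208.4 -82.3 295.3 lean 41.9
upright [0.0, -2.0, -2.23, -41.94, -0.08, -0.02]
```

View pics/t9c.png

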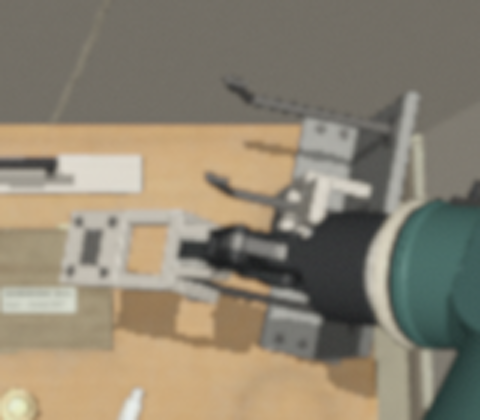

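>>> servo_tool([
  [[0,-0.2,-0.2,-4,0,0],[0,-0.4,-0.4,-8,0,0],[0,-0.6,-0.6,-12,0,0],[0,-0.8,-0.8,-16,0,0],[0,-1,-1,-20,0,0],[0,-1.2,-1.2,-24,0,0],[0,-1.4,-1.4,-28,0,0],[0,-1.6,-1.6,-32,0,0],[0,-1.8,-1.8,-36,0,0],[0,-2,-2,-40,0,0],[0,-2,-2.2,-42,0,0],[0,-2,-2.2,-42,0,0],[0,-2,-2.2,-42,0,0]],
])

```text
time_s: 17.88
ee_pos: [395.0, -155.7, 352.4]
tcp_rot: [-0.001, 0.994, -0.11, -0.0]
wrist_force: [0.3, -0.4, -1.8]
finger_gap: 11.6
```

Run:
```python
from h import *
p,r=cur(); print(p)
Rt=toolR(17.7)
for g in ([-11,42,168.5+0.5+194],[-11,42,168.5+60],[-11,42,168.5]): print(tcp(pose(RAIL,g)[0],Rt).round(1),inc(p,r,tcp(pose(RAIL,g)[0],Rt),Rt))
```

```text
[ 394.95967653 -155.6935212   352.44557725]
[370.3 287.  344.3] [-12.06, -42.66, 0.89, -0.12, -0.06, -120.3]
[370.3 287.  209.8] [-12.05, -42.64, 14.34, -0.12, -0.06, -120.3]
[370.3 287.  149.8] [-12.04, -42.63, 20.34, -0.12, -0.06, -120.3]
```

>>> servo_tool([
  [[-0.3,-1,0,0,0,-3],[-1,-3,0,0,0,-8],[-1.7,-5.5,0,0,0,-14],[-2.4,-8,0,0,0,-20],[-3,-10.5,0,0,0,-26],[-3.7,-13,0,0,0,-32],[-4.4,-15.5,0,0,0,-38],[-5,-18,0,0,0,-44],[-5.7,-20.5,0,0,0,-50],[-6.4,-23,0,0,0,-56],[-7.1,-25.5,0,0,0,-62],[-7.8,-28,0,0,0,-68],[-8.5,-30.5,0,0,0,-75],[-9.2,-33,0,0,0,-82],[-10,-35.5,0,0,0,-89],[-10.7,-38,0,0,0,-96],[-11.4,-40,0,0,0,-103],[-12,-41.5,0,0,0,-110],[-12,-42.6,0,0,0,-116],[-12,-42.6,0,0,0,-120.3]],
])

```text
time_s: 19.55
ee_pos: [371.1, 287.3, 352.3]
tcp_rot: [-0.002, 0.587, 0.809, -0.0]
wrist_force: [-0.3, -0.1, -1.6]
finger_gap: 11.4
```

>>> servo_tool([
  [[0,0,0,0,0,0],[0,0,0,0,0,0]],
])

```text
time_s: 19.72
ee_pos: [371.4, 285.4, 352.4]
tcp_rot: [-0.001, 0.592, 0.806, -0.0]
wrist_force: [0.6, 0.4, -1.1]
finger_gap: 11.5
```

```bash
cat > rl.py <<'E'
from h import *
import sys
p,r=cur(); s=state(); print(p.round(1),s["wrist_force"].round(1),s["ft_torque"].round(2),s["finger_gap"],s["time_s"],s["joint_positions"].round(2))
g=p-r.apply([0,0,grip_depth]); c,sn=np.cos(RAIL[2]),np.sin(RAIL[2]); d=g-[RAIL[0],RAIL[1],0]
print("grasp in rail",(c*d[0]+sn*d[1]).round(1),(-sn*d[0]+c*d[1]).round(1),d[2].round(1))
Rt=toolR(17.7)
for a in sys.argv[2:]:
    q=list(map(float,a.split(","))); print(q,inc(p,r,tcp(pose(RAIL,q)[0],Rt),Rt))
k=sys.argv[1]
for n in("side","top"): cv2.imwrite(f"pics/{n}{k}.png",camera(n)["pixels"])
crop(cv2.imread(f"pics/top{k}.png"),145,130,295,270,4,f"t{k}c.png")
crop(cv2.imread(f"pics/side{k}.png"),170,110,310,280,4,f"s{k}c.png")
E
python3 rl.py 10 -11,42,228.5 -11,42,168.5
```

```text
[371.4 285.4 352.4] [ 0.6  0.4 -1.1] [ 0.04 -0.03  0.03] 11.504788444389918 19.7167 [ 0.13  0.08 -0.89  1.8   0.06  1.3  -0.47]
grasp in rail -10.4 40.1 371.1
[-11.0, 42.0, 228.5] [0.17, -0.03, 14.26, -0.1, -0.06, -0.23]
[-11.0, 42.0, 168.5] [0.16, -0.02, 20.26, -0.1, -0.06, -0.23]
```

View pics/s10c.png

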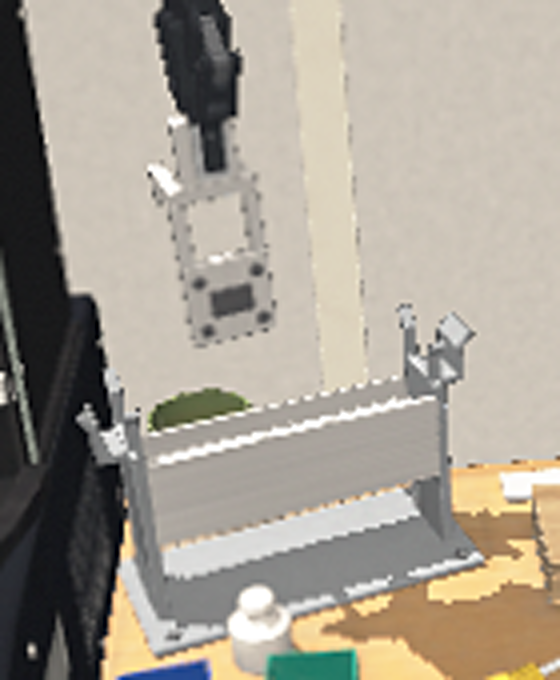

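View pics/t10c.png

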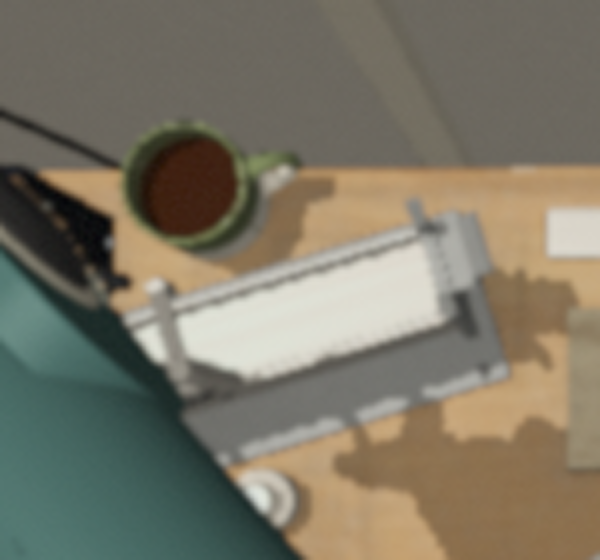

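>>> servo_tool([
  [[0.1,0,1.5,0,0,-0.1],[0.2,0,3.5,0,0,-0.2],[0.2,0,5.5,0,0,-0.2],[0.2,0,7.5,0,0,-0.2],[0.2,0,9.5,0,0,-0.2],[0.2,0,11.5,0,0,-0.2],[0.2,0,13,0,0,-0.2],[0.2,0,14.3,0,0,-0.2],[0.2,0,14.3,0,0,-0.2],[0.2,0,14.3,0,0,-0.2]],
])

```text
time_s: 20.65
ee_pos: [370.4, 287.7, 210.0]
tcp_rot: [-0.0, 0.589, 0.808, -0.0]
wrist_force: [0.9, -0.0, -0.8]
finger_gap: 11.3
```

```bash
python3 rl.py 11 -11,42,228.5 -11,42,168.5
```

```text
[370.4 287.7 210. ] [ 0.9 -0.  -0.8] [-0.   -0.02  0.01] 11.326104274207205 20.65 [ 0.04  0.25 -0.87  1.99  0.23  1.   -0.63]
grasp in rail -10.6 42.7 228.7
[-11.0, 42.0, 228.5] [-0.07, -0.04, 0.02, -0.06, -0.01, 0.1]
[-11.0, 42.0, 168.5] [-0.07, -0.03, 6.02, -0.06, -0.01, 0.1]
```

View pics/s11c.png

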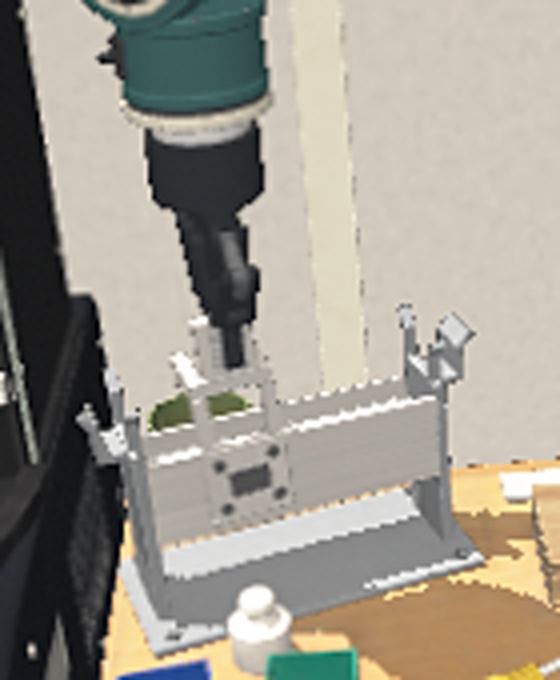

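View pics/t11c.png

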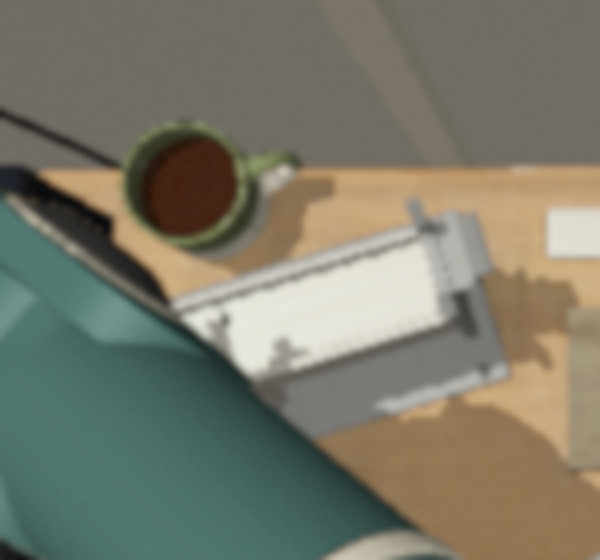

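>>> servo_tool([
  [[0,0,0.8,0,0,0],[0,0,1.8,0,0,0],[0,0,2.8,0,0,0],[0,0,3.8,0,0,0],[0,0,4.6,0,0,0],[0,0,5.2,0,0,0],[0,0,5.5,0,0,0],[0,0,5.7,0,0,0],[0,0,5.7,0,0,0]],
])

```text
time_s: 21.5
ee_pos: [370.3, 288.1, 152.7]
tcp_rot: [-0.0, 0.589, 0.808, -0.0]
wrist_force: [0.4, -0.0, -0.9]
finger_gap: 11.5
```

>>> servo_tool([
  [[0,0,0.1,0,0,0],[0,0,0.2,0,0,0],[0,0,0.25,0,0,0],[0,0,0.25,0,0,0],[0,0.1,0.25,0,0,0],[0,0.2,0.25,0,0,0],[0,0.3,0.25,0,0,0],[0,0.3,0.25,0,0,0]],
])

```text
time_s: 22.17
ee_pos: [373.4, 289.2, 151.3]
tcp_rot: [0.0, 0.589, 0.808, 0.0]
wrist_force: [-6.1, -4.6, 17.4]
finger_gap: 11.4
```

```bash
python3 rl.py 12 -6,42,168.5
```

```text
[373.4 289.2 151.3] [-6.1 -4.6 17.4] [-0.69  1.44  0.18] 11.437418410259367 22.1667 [-0.02  0.35 -0.82  2.04  0.33  0.89 -0.71]
grasp in rail -7.3 43.2 170.0
[-6.0, 42.0, 168.5] [-0.12, 0.13, 0.15, 0.04, 0.02, 0.2]
```

View pics/s12c.png

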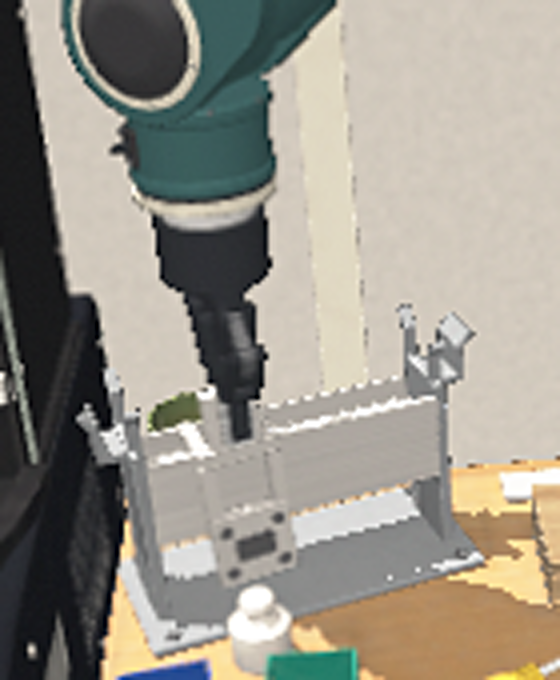

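>>> servo_tool([
  [[0,0,0,0,0,0],[0,0,0,0,0,0],[0,0,0,0,0,0],[0,0,0,0,0,0],[0,0,-1,0,0,0],[0,0,-2.5,0,0,0],[0,0,-4.5,0,0,0],[0,0,-7,0,0,0],[0,0,-10,0,0,0],[0,0,-13,0,0,0],[0,0,-16,0,0,0],[0,0,-18,0,0,0],[0,0,-18,0,0,0],[0,0,-18,0,0,0]],
], fingers=140)

```text
time_s: 23.43
ee_pos: [373.4, 289.2, 331.6]
tcp_rot: [0.001, 0.589, 0.808, 0.001]
wrist_force: [1.1, 0.2, -0.7]
finger_gap: 38.1
```

```bash
python3 rl.py 13
python3 - <<'E'
from h import *
p,r=cur()
Rt=toolR(-102.52)
t=tcp(pose(STAND,[-65,1,300])[0],Rt); print(inc(p,r,t+[0,0,50],Rt),t)
E
```

```text
[373.4 289.2 331.6] [ 1.1  0.2 -0.7] [ 0.04 -0.01  0.04] 38.05217645464254 23.4333 [ 0.12  0.11 -0.9   1.82  0.09  1.25 -0.49]
grasp in rail -7.3 43.2 350.3
[-57.35, -10.32, -0.11, -0.01, 0.06, 120.42] [ 451.0269459  -288.69245465  281.3       ]
```

View pics/s13c.png

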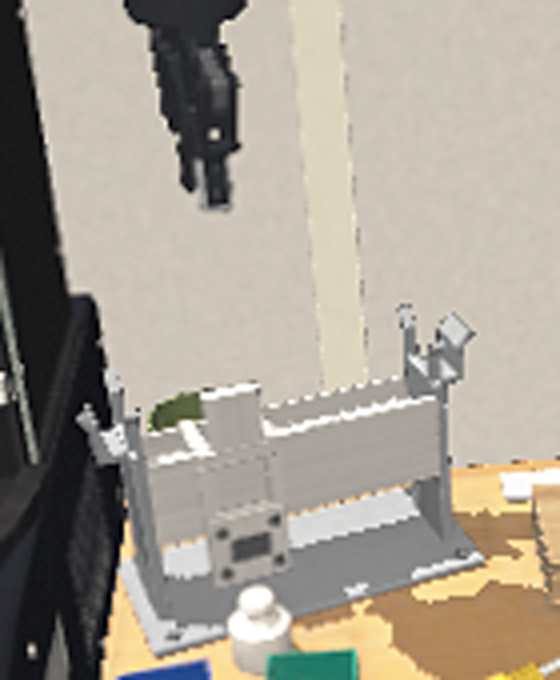

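>>> servo_tool([
  [[-1,-0.2,0,0,0,2],[-3,-0.6,0,0,0,7],[-5.5,-1,0,0,0,13],[-8.5,-1.5,0,0,0,19],[-11.5,-2,0,0,0,25],[-14.5,-2.6,0,0,0,31],[-17.5,-3.2,0,0,0,37],[-20.5,-3.7,0,0,0,43],[-23.5,-4.2,0,0,0,49],[-26.5,-4.8,0,0,0,55],[-29.5,-5.3,0,0,0,61],[-32.5,-5.9,0,0,0,67],[-35.5,-6.4,0,0,0,73],[-38.5,-7,0,0,0,79],[-41.5,-7.5,0,0,0,86],[-44.5,-8,0,0,0,93],[-48,-8.6,0,0,0,100],[-51.5,-9.3,0,0,0,107],[-55,-10,0,0,0,114],[-57.3,-10.3,0,0,0,120.4]],
])

```text
time_s: 25.2
ee_pos: [449.8, -291.7, 329.3]
tcp_rot: [-0.0, 0.993, -0.114, -0.001]
wrist_force: [-0.2, -0.5, 0.8]
finger_gap: 38.5
```

>>> servo_tool([
  [[0,0,0,0,0,0],[0,0,0,0,0,0]],
])

```text
time_s: 25.37
ee_pos: [450.4, -288.9, 329.1]
tcp_rot: [-0.001, 0.994, -0.11, -0.001]
wrist_force: [-0.0, 0.8, 0.5]
finger_gap: 38.6
```

```bash
python3 look.py 14 380 145 480 265 380 120 480 280
python3 - <<'E'
from h import *
p,r=cur()
Rt=toolR(-102.52)
t=tcp(pose(STAND,[-66,1,184.5])[0],Rt); print(inc(p,r,t,Rt),t)
E
```

```text
[ 450.4 -288.9  329.1] [-0.   0.8  0.5] [ 0.   -0.03 -0.03] 38.55414189073065 25.3667 [ 0.74  0.19 -0.27  1.7   0.05  1.26 -1.33]
win in stand -66.4 0.6 291.6 lean 0.1
[0.05, 0.06, 16.41, -0.05, 0.06, 0.08] [ 451.24372629 -287.71623426  165.8       ]
```

View pics/t14c.png

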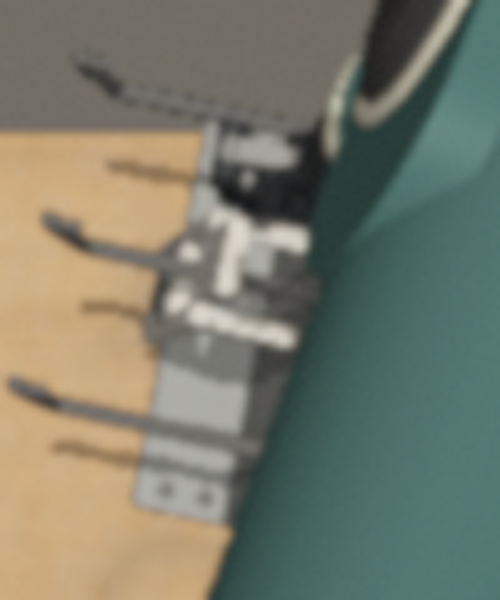

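View pics/top14.png

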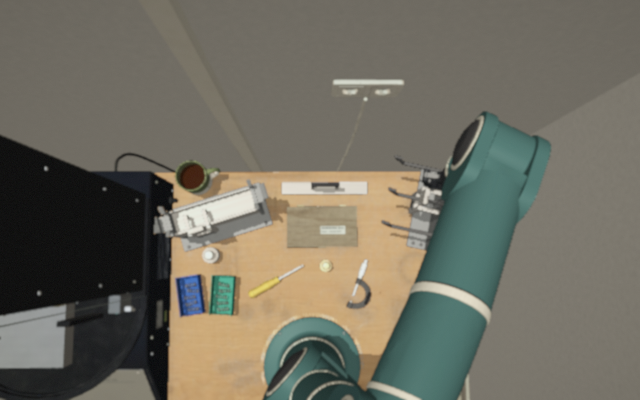

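View pics/s14c.png

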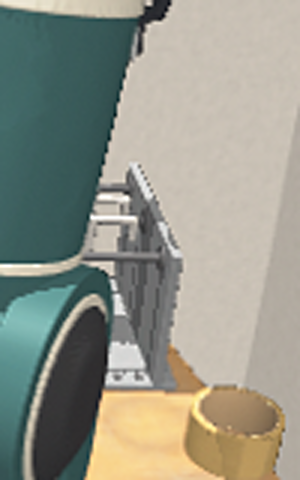

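Run:
```python
from h import *
# tab top centre, top0 crop (232,258) plate2, (190,412) plate1 ; z=207
for q in((234,257),(190,413)):
    w=onplane("top",((q[0]+.5)/5-.5+380,(q[1]+.5)/5-.5+145),207)
    c,s=np.cos(STAND[2]),np.sin(STAND[2]);d=w[:2]-STAND[:2]; print(w.round(),c*d[0]+s*d[1],-s*d[0]+c*d[1])
```

```text
[ 450. -288.  207.] -65.27710234403382 -0.3922387310262039
[ 372. -264.  207.] -72.2651059338267 -81.54810802205941
```

>>> servo_tool([
  [[0,0,2,0,0,0],[0,0,4,0,0,0],[0,0,6,0,0,0],[0.1,0.1,8,0,0,0],[0.1,0.1,9,0,0,0],[0.1,0.1,9,0,0,0]],
])

```text
time_s: 25.97
ee_pos: [451.2, -288.0, 238.7]
tcp_rot: [-0.001, 0.994, -0.108, -0.001]
wrist_force: [-0.8, 0.3, -1.7]
finger_gap: 38.6
```

>>> servo_tool([
  [[0,0,1.2,0,0,0],[0,0,2.4,0,0,0],[0,0,3.4,0,0,0],[0,0,4.4,0,0,0],[0,0,5.4,0,0,0],[0,0,6.3,0,0,0],[0,0,7,0,0,0],[0,0,7.3,0,0,0],[0,0,7.3,0,0,0]],
])

```text
time_s: 26.72
ee_pos: [451.9, -289.0, 166.8]
tcp_rot: [-0.0, 0.994, -0.109, -0.0]
wrist_force: [-0.5, -0.2, 0.4]
finger_gap: 38.7
```

```bash
python3 look.py 15 380 145 480 265 380 120 480 280
```

```text
[ 451.9 -289.   166.8] [-0.5 -0.2  0.4] [0.01 0.   0.04] 38.694751596590635 26.7167 [ 0.72  0.35 -0.26  1.89  0.11  0.92 -1.37]
win in stand -64.8 2.3 129.4 lean 0.0
```

View pics/t15c.png

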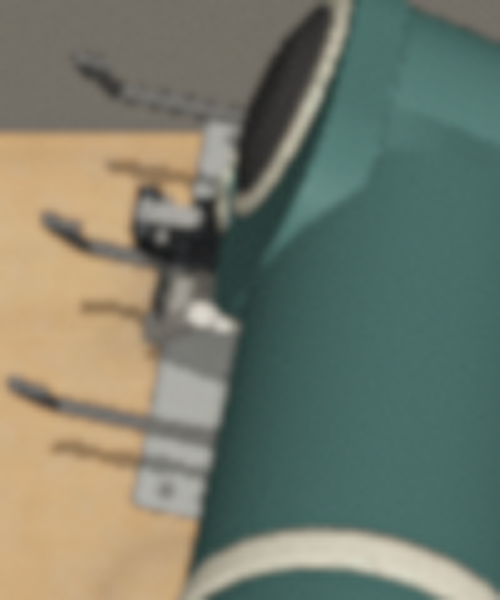

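View pics/s15c.png

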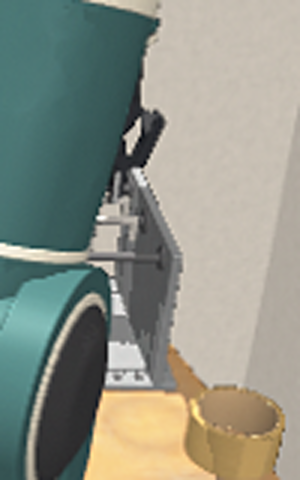

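>>> servo_tool([
  [[0,0,0,0,0,0],[0,0,0,0,0,0],[0,0,0,0,0,0],[0,0,0,0,0,0],[0,0,0,0,0,0],[0,0,0,0,0,0],[0,0,0,0,0,0],[0,0,0,0,0,0]],
], fingers=255)

```text
time_s: 27.48
ee_pos: [452.2, -289.2, 167.7]
tcp_rot: [0.0, 0.994, -0.109, 0.0]
wrist_force: [-0.9, 1.8, 5.8]
finger_gap: 11.2
```

>>> servo_tool([
  [[0,0,-0.5,0,0,0],[0,0,-1.1,0,0,0],[0,0,-1.7,0,0,0],[0,-0.6,-1.7,0,0,0],[0,-1.4,-1.7,0,0,0],[0,-2.2,-1.7,0,0,0],[0,-3,-1.7,0,0,0],[0,-3.5,-1.7,0,0,0],[0,-3.5,-1.7,0,0,0],[0,-3.5,-1.7,0,0,0]],
])

```text
time_s: 28.32
ee_pos: [459.7, -254.7, 184.4]
tcp_rot: [0.0, 0.994, -0.109, -0.0]
wrist_force: [0.6, -0.9, -2.5]
finger_gap: 11.5
```

```bash
python3 look.py 16 360 130 480 270 370 120 490 270
```

```text
[ 459.7 -254.7  184.4] [ 0.6 -0.9 -2.5] [-0.    0.02 -0.01] 11.538488793564406 28.3167 [ 0.68  0.31 -0.28  1.9   0.1   0.95 -1.43]
win in stand -99.5 2.0 146.0 lean 0.0
```

View pics/t16c.png

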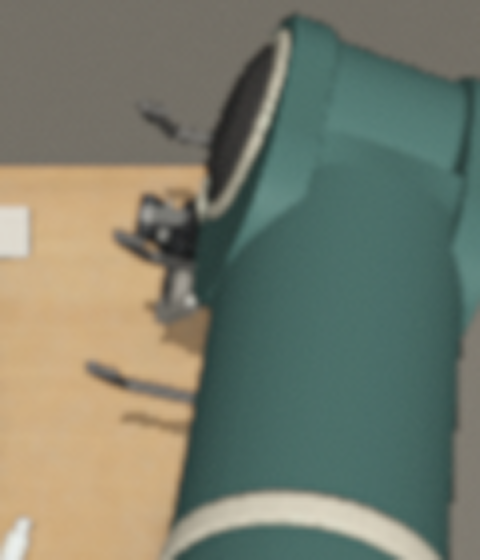

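>>> servo_tool([
  [[0,0.24,0,3.5,0,0],[0,0.47,0.03,7,0,0],[0,0.7,0.06,10.5,0,0],[0,0.93,0.11,14,0,0],[0,1.15,0.18,17.5,0,0],[0,1.37,0.25,21,0,0],[0,1.59,0.35,24.5,0,0],[0,1.8,0.45,28,0,0],[0,2,0.57,31.5,0,0],[0,2.2,0.69,35,0,0],[0,2.38,0.83,38.5,0,0],[0,2.56,0.98,42,0,0],[0,2.56,0.98,42,0,0],[0,2.56,0.98,42,0,0],[0,2.56,0.98,42,0,0]],
])

```text
time_s: 29.67
ee_pos: [454.3, -279.7, 174.8]
tcp_rot: [-0.355, 0.928, -0.102, 0.039]
wrist_force: [0.1, -0.0, -2.4]
finger_gap: 10.8
```

```bash
python3 look.py 17 360 130 480 270 370 120 490 270
```

```text
[ 454.3 -279.7  174.8] [ 0.1 -0.  -2.4] [-1.    0.28 -0.01] 10.848459160598537 29.6667 [ 1.09  0.61 -0.38  1.69 -0.42  1.3  -0.85]
win in stand -100.3 2.4 146.7 lean 41.9
```

View pics/t17c.png

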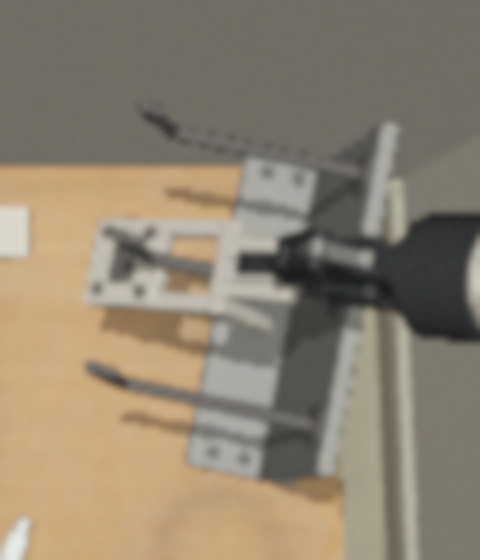

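>>> servo_tool([
  [[0,-0.5,0.4,0,0,0],[0,-1,0.75,0,0,0],[0,-1.5,1.15,0,0,0],[0,-1.95,1.5,0,0,0],[0,-1.95,1.5,0,0,0],[0,-2.7,1.25,0,0,0],[0,-3.4,1.02,0,0,0],[0,-4.1,0.8,0,0,0],[0,-4.8,0.55,0,0,0],[0,-4.8,0.55,0,0,0]],
])

```text
time_s: 30.6
ee_pos: [463.2, -241.0, 204.3]
tcp_rot: [-0.356, 0.928, -0.101, 0.04]
wrist_force: [0.5, 0.2, -2.0]
finger_gap: 11.6
```

```bash
python3 look.py 18 360 130 480 270 370 120 490 270
```

```text
[ 463.2 -241.   204.3] [ 0.5  0.2 -2. ] [-1.01  0.18  0.01] 11.555749667510591 30.6 [ 1.07  0.54 -0.41  1.73 -0.46  1.29 -0.9 ]
win in stand -139.1 2.2 174.5 lean 42.0
```

View pics/t18c.png

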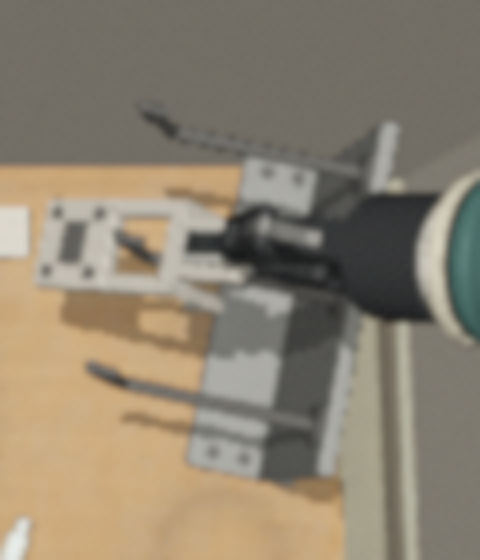

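>>> servo_tool([
  [[0,-0.7,-0.23,0,0,0],[0,-1.43,-0.46,0,0,0],[0,-2.1,-0.7,0,0,0],[0,-2.85,-0.93,0,0,0],[0,-3.6,-1.16,0,0,0],[0,-4.3,-1.4,0,0,0],[0,-5,-1.62,0,0,0],[0,-5.7,-1.85,0,0,0],[0,-7.1,-2.3,0,0,0],[0,-8.6,-2.8,0,0,0],[0,-10,-3.3,0,0,0],[0,-11.4,-3.7,0,0,0],[0,-13.3,-4.3,0,0,0],[0,-13.3,-4.3,0,0,0]],
])

```text
time_s: 31.87
ee_pos: [479.0, -171.1, 327.3]
tcp_rot: [-0.355, 0.928, -0.1, 0.04]
wrist_force: [0.3, -0.1, -1.2]
finger_gap: 11.3
```

>>> servo_tool([
  [[0,-0.2,-0.2,-4,0,0],[0,-0.4,-0.4,-8,0,0],[0,-0.6,-0.6,-12,0,0],[0,-0.8,-0.8,-16,0,0],[0,-1,-1,-20,0,0],[0,-1.2,-1.2,-24,0,0],[0,-1.4,-1.4,-28,0,0],[0,-1.6,-1.6,-32,0,0],[0,-1.8,-1.8,-36,0,0],[0,-2,-2,-40,0,0],[0,-2,-2.2,-42,0,0],[0,-2,-2.2,-42,0,0],[0,-2,-2.2,-42,0,0]],
])

```text
time_s: 32.95
ee_pos: [477.8, -172.6, 353.3]
tcp_rot: [-0.001, 0.994, -0.109, -0.0]
wrist_force: [0.1, -0.0, -1.9]
finger_gap: 11.2
```

```bash
python3 look.py 19 320 130 480 270 330 80 490 270
python3 - <<'E'
from h import *
p,r=cur(); print(p)
Rt=toolR(17.7)
for g in ([-11,-42,371],[-11,-42,168.5]): print(tcp(pose(RAIL,g)[0],Rt).round(1),inc(p,r,tcp(pose(RAIL,g)[0],Rt),Rt))
E
```

```text
[ 477.8 -172.6  353.3] [ 0.1 -0.  -1.9] [-0.01  0.03 -0.  ] 11.203568771698125 32.95 [ 0.73  0.13 -0.49  1.72  0.06  1.3  -1.56]
win in stand -183.3 1.9 314.7 lean 0.1
[ 477.52647856 -173.46972633  353.02227554]
[395.8 206.9 352.3] [-16.26, -35.35, 0.14, -0.09, -0.06, -120.27]
[395.8 206.9 149.8] [-16.24, -35.32, 20.39, -0.09, -0.06, -120.27]
```

View pics/t19c.png

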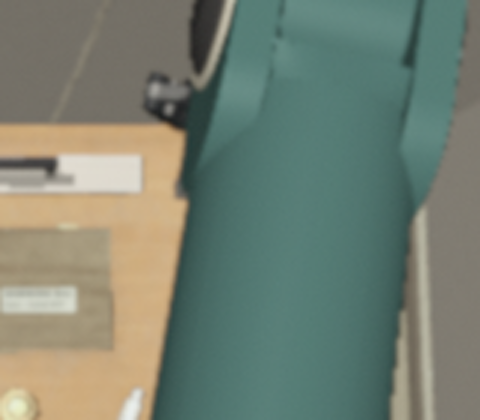

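View pics/s19c.png

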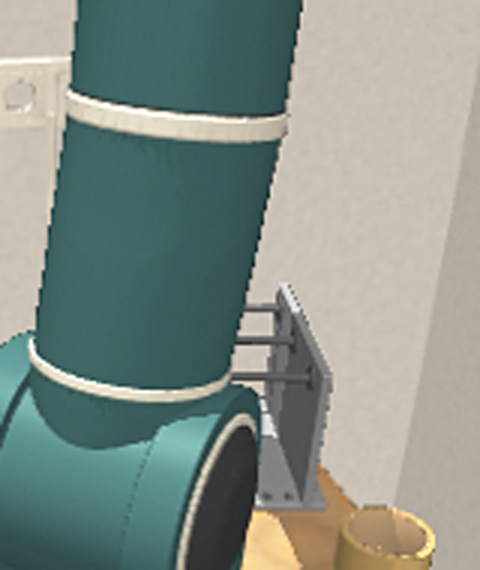

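>>> servo_tool([
  [[-0.5,-1,0,0,0,-3],[-1.5,-3,0,0,0,-8],[-2.4,-5,0,0,0,-14],[-3.3,-7,0,0,0,-20],[-4.2,-9,0,0,0,-26],[-5.1,-11,0,0,0,-32],[-6,-13,0,0,0,-38],[-6.9,-15,0,0,0,-44],[-7.8,-17,0,0,0,-50],[-8.7,-19,0,0,0,-56],[-9.7,-21,0,0,0,-62],[-10.6,-23,0,0,0,-68],[-11.5,-25,0,0,0,-75],[-12.4,-27,0,0,0,-82],[-13.3,-29,0,0,0,-89],[-14.2,-31,0,0,0,-96],[-15.1,-33,0,0,0,-103],[-16.2,-34.5,0,0,0,-110],[-16.2,-35.3,0,0,0,-116],[-16.2,-35.3,0,0,0,-120.3]],
])

```text
time_s: 34.72
ee_pos: [395.9, 208.0, 353.3]
tcp_rot: [-0.001, 0.586, 0.81, 0.0]
wrist_force: [0.6, 0.3, -2.3]
finger_gap: 11.1
```

>>> servo_tool([
  [[0,0,0,0,0,0],[0,0,0,0,0,0]],
])

```text
time_s: 34.88
ee_pos: [396.3, 206.1, 353.2]
tcp_rot: [-0.001, 0.591, 0.807, -0.0]
wrist_force: [-0.4, 0.3, -2.4]
finger_gap: 11.2
```

```bash
python3 rl.py 20 -11,-42,228.5 -11,-42,168.5
```

```text
[396.3 206.1 353.2] [-0.4  0.3 -2.4] [ 0.04 -0.02 -0.01] 11.227782151888121 34.8833 [ 0.36  0.02 -0.9   1.84  0.01  1.29 -0.24]
grasp in rail -10.7 -43.0 371.9
[-11.0, -42.0, 228.5] [0.08, -0.01, 14.34, -0.04, -0.05, -0.13]
[-11.0, -42.0, 168.5] [0.08, -0.01, 20.34, -0.04, -0.05, -0.13]
```

View pics/s20c.png

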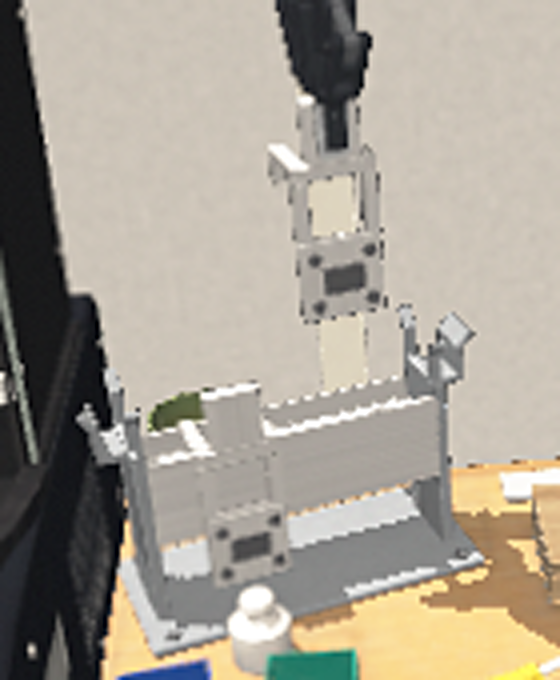

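Plate 2 is upright above the right half of the rail, plate 1 hangs left. Lower it.

>>> servo_tool([
  [[0.1,0,1.5,0,0,-0.1],[0.1,0,3.5,0,0,-0.1],[0.1,0,5.5,0,0,-0.1],[0.1,0,7.5,0,0,-0.1],[0.1,0,9.5,0,0,-0.1],[0.1,0,11.5,0,0,-0.1],[0.1,0,13,0,0,-0.1],[0.1,0,14.3,0,0,-0.1],[0.1,0,14.3,0,0,-0.1],[0.1,0,14.3,0,0,-0.1]],
])

```text
time_s: 35.82
ee_pos: [395.7, 207.4, 210.4]
tcp_rot: [-0.001, 0.589, 0.808, -0.0]
wrist_force: [-0.0, 0.5, -1.8]
finger_gap: 11.6
```

```bash
python3 rl.py 21 -11,-42,228.5 -11,-42,168.5
```

```text
[395.7 207.4 210.4] [-0.   0.5 -1.8] [ 0.06 -0.04  0.01] 11.623694849968194 35.8167 [ 0.27  0.21 -0.9   2.04  0.19  0.99 -0.42]
grasp in rail -10.9 -41.5 229.1
[-11.0, -42.0, 228.5] [-0.05, -0.01, 0.06, -0.07, -0.03, 0.1]
[-11.0, -42.0, 168.5] [-0.05, -0.0, 6.06, -0.07, -0.03, 0.1]
```

View pics/s21c.png

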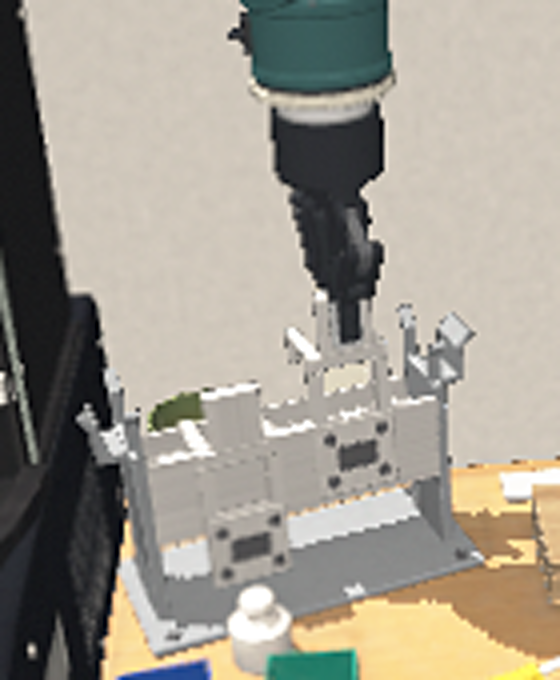

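>>> servo_tool([
  [[0,0,0.8,0,0,0],[0,0,1.8,0,0,0],[0,0,2.8,0,0,0],[0,0,3.8,0,0,0],[0,0,4.6,0,0,0],[0,0,5.2,0,0,0],[0,0,5.5,0,0,0],[0,0,5.65,0,0,0],[0,0,5.65,0,0,0]],
])

```text
time_s: 36.67
ee_pos: [395.8, 207.8, 153.7]
tcp_rot: [-0.0, 0.588, 0.809, -0.0]
wrist_force: [0.1, 0.2, -0.9]
finger_gap: 11.4
```

>>> servo_tool([
  [[0,0,0.1,0,0,0],[0,0,0.2,0,0,0],[0,0,0.25,0,0,0],[0,0,0.25,0,0,0],[0,0.1,0.25,0,0,0],[0,0.2,0.25,0,0,0],[0,0.3,0.25,0,0,0],[0,0.3,0.25,0,0,0]],
])

```text
time_s: 37.33
ee_pos: [398.3, 208.6, 151.9]
tcp_rot: [0.0, 0.589, 0.808, -0.001]
wrist_force: [-10.6, -3.9, 18.0]
finger_gap: 11.2
```

```bash
python3 rl.py 22 -6,-42,168.5
```

```text
[398.3 208.6 151.9] [-10.6  -3.9  18. ] [-0.87  2.24 -0.05] 11.211099226325254 37.3333 [ 0.2   0.31 -0.86  2.09  0.31  0.87 -0.52]
grasp in rail -8.1 -41.2 170.6
[-6.0, -42.0, 168.5] [-0.08, 0.22, 0.21, -0.05, 0.04, 0.2]
```

View pics/s22c.png

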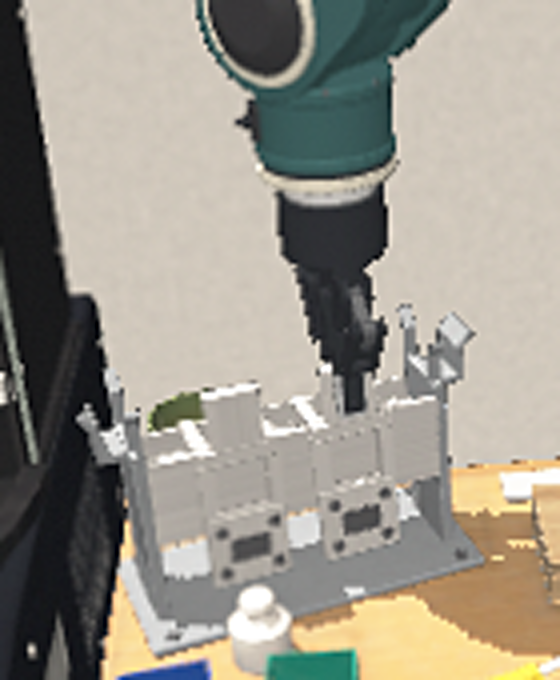

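>>> servo_tool([
  [[0,0,0,0,0,0],[0,0,0,0,0,0],[0,0,0,0,0,0],[0,0,0,0,0,0],[0,0,-1,0,0,0],[0,0,-2.5,0,0,0],[0,0,-4.5,0,0,0],[0,0,-7,0,0,0],[0,0,-10,0,0,0],[0,0,-13,0,0,0],[0,0,-15,0,0,0],[0,0,-15,0,0,0],[0,0,-15,0,0,0]],
], fingers=140)

```text
time_s: 38.52
ee_pos: [398.9, 208.8, 302.5]
tcp_rot: [0.001, 0.589, 0.808, 0.001]
wrist_force: [-0.1, 0.0, -1.5]
finger_gap: 38.3
```

```bash
python3 rl.py 23
python3 - <<'E'
from h import *
crop(cv2.imread("pics/top23.png"),260,150,400,270,5,"k23.png")
# expected keeper handle if at (505,-40)
print(proj("top",[[505,-40,74],[523,-165,8],[523,85,8],[487,-165,8],[487,85,8]]))
E
```

```text
[398.9 208.8 302.5] [-0.1  0.  -1.5] [0.06 0.02 0.03] 38.29631147053304 38.5167 [ 0.34  0.08 -0.93  1.91  0.07  1.18 -0.3 ]
grasp in rail -7.5 -41.2 321.2
[[324.74223053 183.28494141]
 [366.50990267 180.76840261]
 [281.10692152 181.10490414]
 [366.74108705 192.93052295]
 [281.09220986 193.31053073]]
```

View pics/s23c.png

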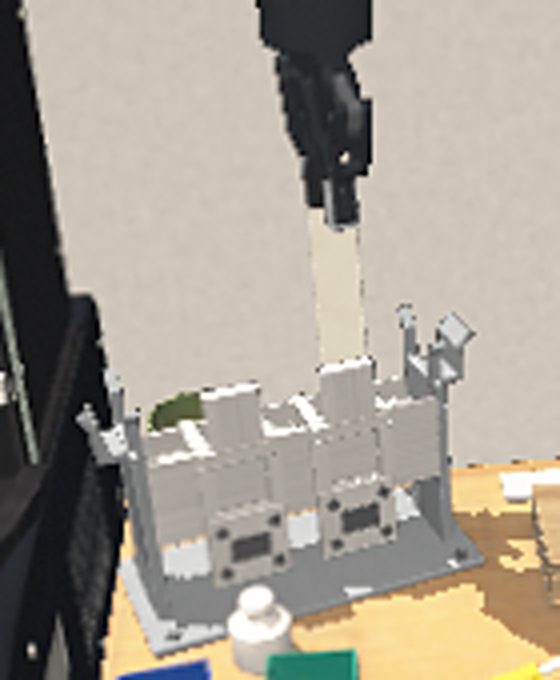

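View pics/t23c.png

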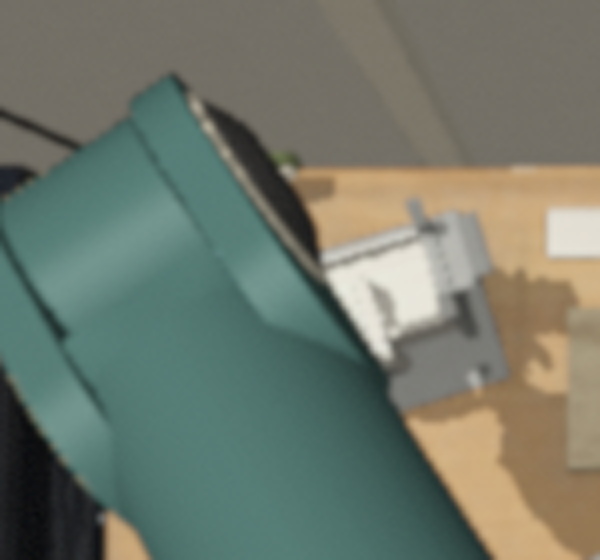

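View pics/k23.png

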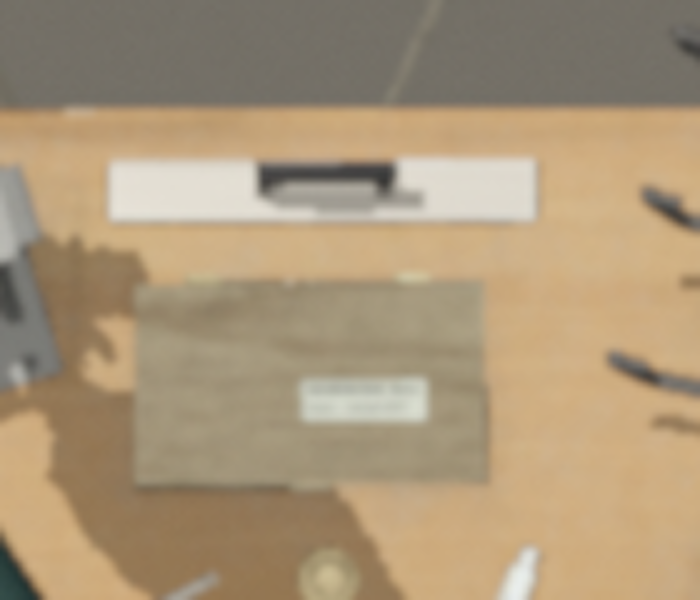

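Run:
```python
from h import *
p,r=cur(); K=toolR(0)
for t in([504.5,-40,250],[504.5,-40,66]): print(inc(p,r,tcp(t,K),K))
```

```text
[-26.9, 2.47, 6.97, -0.04, 0.01, 17.89]
[-26.9, 2.49, 25.37, -0.04, 0.01, 17.89]
```

>>> servo_tool([
  [[-1,0.1,0,0,0,0.5],[-3,0.3,0,0,0,2],[-5.5,0.5,0,0,0,3.5],[-8.5,0.8,0,0,0,5.5],[-11.5,1.1,0,0,0,7.5],[-14.5,1.3,0,0,0,9.5],[-17.5,1.6,0,0,0,11.5],[-20.5,1.9,0,0,0,13.5],[-23.5,2.2,1,0,0,15.5],[-25.5,2.4,3,0,0,17],[-26.9,2.5,5,0,0,17.9],[-26.9,2.5,7,0,0,17.9],[-26.9,2.5,7,0,0,17.9],[-26.9,2.5,7,0,0,17.9]],
])

```text
time_s: 39.78
ee_pos: [504.4, -39.8, 230.6]
tcp_rot: [-0.001, 0.707, 0.707, -0.001]
wrist_force: [-0.6, 0.4, 0.3]
finger_gap: 38.5
```

```bash
python3 look.py 24 250 150 400 270 270 100 430 270
python3 - <<'E'
from h import *
crop(cv2.imread("pics/top24.png"),140,150,280,270,5,"r24.png")
p,r=cur(); K=toolR(0)
for t in([504.5,-40,66],): print(inc(p,r,tcp(t,K),K))
E
```

```text
[504.4 -39.8 230.6] [-0.6  0.4  0.3] [ 0.01  0.   -0.02] 38.546134966530175 39.7833 [ 0.59  0.26 -0.67  1.89  0.19  1.06 -0.15]
win in stand -320.1 0.0 193.9 lean 0.0
[-0.06, -0.1, 18.49, 0.03, -0.01, 0.03]
```

View pics/t24c.png

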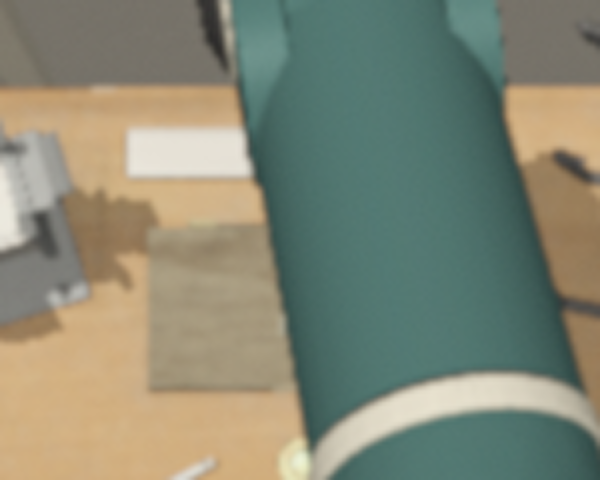

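View pics/s24c.png

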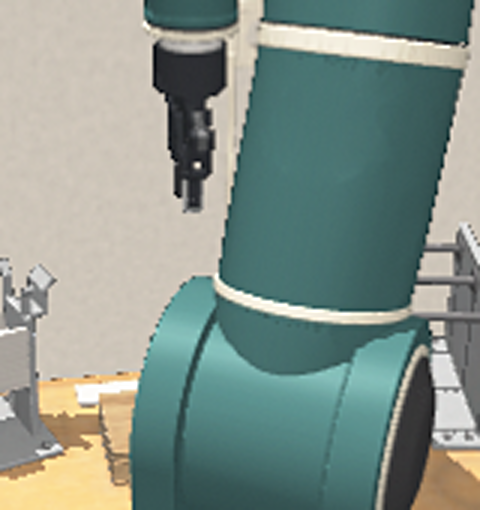

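View pics/r24.png

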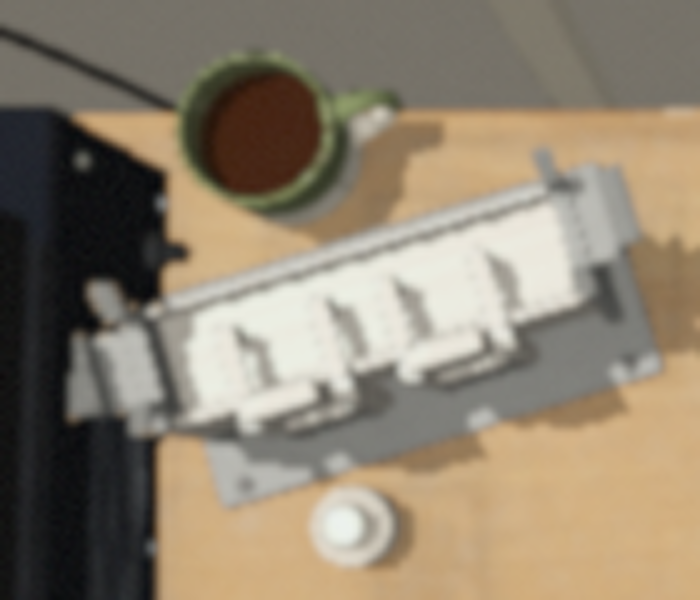

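>>> servo_tool([
  [[0,0,2,0,0,0],[0,0,4.5,0,0,0],[0,0,7,0,0,0],[-0.1,-0.1,9.5,0,0,0],[-0.1,-0.1,12,0,0,0],[-0.1,-0.1,14,0,0,0],[-0.1,-0.1,16,0,0,0],[-0.1,-0.1,17.4,0,0,0],[-0.1,-0.1,18.3,0,0,0],[-0.1,-0.1,18.4,0,0,0],[-0.1,-0.1,18.4,0,0,0]],
])

```text
time_s: 40.8
ee_pos: [504.6, -40.6, 48.0]
tcp_rot: [0.0, 0.707, 0.707, 0.0]
wrist_force: [0.1, 1.0, 0.8]
finger_gap: 38.6
```

>>> servo_tool([
  [[0,0,0,0,0,0],[0,0,0,0,0,0],[0,0,0,0,0,0],[0,0,0,0,0,0],[0,0,0,0,0,0],[0,0,0,0,0,0],[0,0,0,0,0,0],[0,0,0,0,0,0]],
], fingers=255)

```text
time_s: 41.47
ee_pos: [505.1, -40.8, 48.4]
tcp_rot: [0.001, 0.707, 0.707, 0.001]
wrist_force: [1.5, 0.3, 8.9]
finger_gap: 10.9
```

```bash
python3 look.py 25 250 150 400 270 270 100 430 270
python3 - <<'E'
from h import *
p,r=cur(); K=toolR(17.7)
for t in([428.0,261.8,320],[428,261.8,216]): print(inc(p,r,tcp(t,K),K))
E
```

```text
[505.1 -40.8  48.4] [1.5 0.3 8.9] [-0.09 -0.14 -0.04] 10.912390595861032 41.4667 [ 0.46  0.53 -0.54  2.02  0.42  0.69 -0.35]
win in stand -318.7 0.2 10.1 lean 0.1
[30.25, -7.67, -25.32, 0.12, 0.04, -17.72]
[30.25, -7.69, -14.92, 0.12, 0.04, -17.72]
```

View pics/s25c.png

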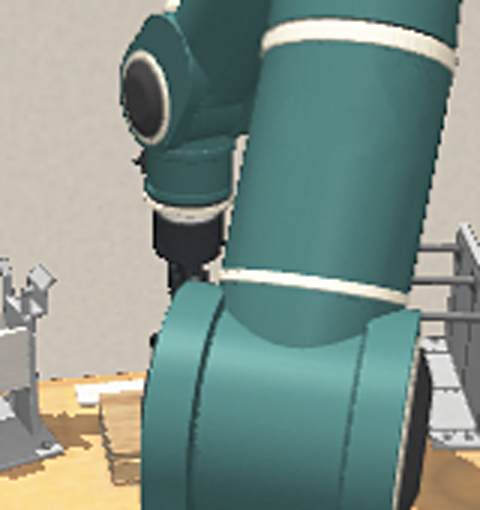

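>>> servo_tool([
  [[0,0,-1,0,0,0],[0,0,-3,0,0,0],[0,0,-5.5,0,0,0],[0,0,-8,0,0,0],[0,0,-11,0,0,0],[0,0,-14,0,0,0],[0,0,-17,0,0,0],[0,0,-20,0,0,0],[0,0,-23,0,0,0],[0,0,-25.3,0,0,0],[0,0,-25.3,0,0,0],[0,0,-25.3,0,0,0]],
])

```text
time_s: 42.57
ee_pos: [504.0, -40.6, 301.5]
tcp_rot: [0.001, 0.707, 0.707, 0.0]
wrist_force: [-0.7, -0.2, -3.9]
finger_gap: 10.8
```

>>> servo_tool([
  [[1,-0.3,0,0,0,-0.5],[3,-0.8,0,0,0,-1.5],[5.5,-1.4,0,0,0,-3],[8,-2,0,0,0,-4.5],[10.5,-2.7,0,0,0,-6],[13,-3.3,0,0,0,-7.5],[15.5,-4,0,0,0,-9],[18,-4.6,0,0,0,-10.5],[20.5,-5.2,0,0,0,-12],[23,-5.9,0,0,0,-13.5],[25.5,-6.5,0,0,0,-15],[27.8,-7.1,0,0,0,-16.5],[29.3,-7.5,0,0,0,-17.3],[30.2,-7.7,0,0,0,-17.7],[30.2,-7.7,0,0,0,-17.7],[30.2,-7.7,0,0,0,-17.7]],
])

```text
time_s: 43.9
ee_pos: [426.5, 261.4, 299.8]
tcp_rot: [-0.0, 0.59, 0.808, -0.001]
wrist_force: [0.2, -0.1, -2.6]
finger_gap: 11.3
```

```bash
python3 rl.py 26 36,0.5,240 36,0.5,217
```

```text
[426.5 261.4 299.8] [ 0.2 -0.1 -2.6] [-0.09 -0.05 -0.01] 11.340451790487958 43.9 [ 0.21  0.22 -0.94  1.81  0.19  1.21 -0.48]
grasp in rail 34.8 0.6 318.5
[36.0, 0.5, 240.0] [-0.01, 0.13, 7.85, -0.07, 0.0, 0.06]
[36.0, 0.5, 217.0] [-0.01, 0.13, 10.15, -0.07, 0.0, 0.06]
```

View pics/s26c.png

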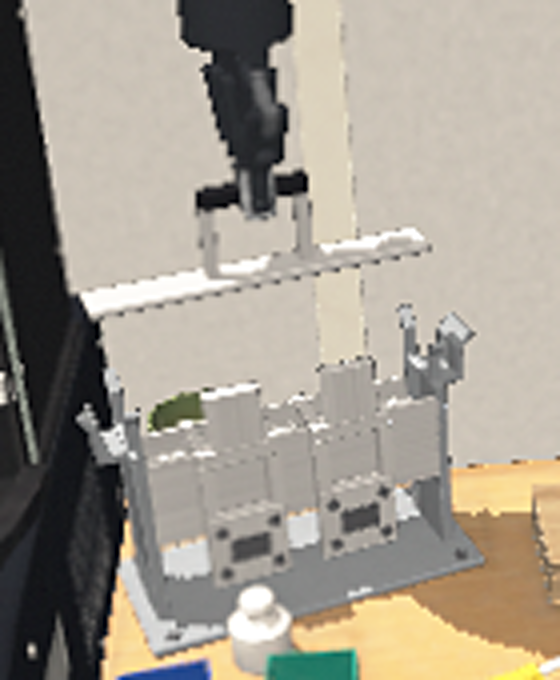

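View pics/t26c.png

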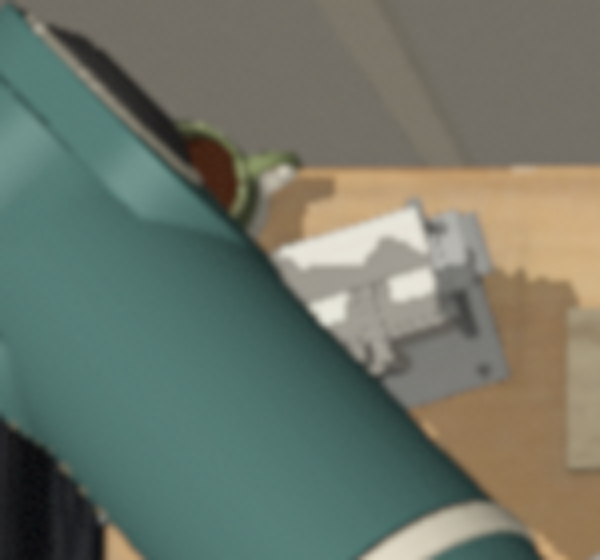

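>>> servo_tool([
  [[0,0.05,1,0,0,0],[0,0.1,2.5,0,0,0],[0,0.13,4,0,0,0],[0,0.13,5.5,0,0,0],[0,0.13,6.7,0,0,0],[0,0.13,7.5,0,0,0],[0,0.13,7.8,0,0,0],[0,0.13,7.8,0,0,0]],
])

```text
time_s: 44.67
ee_pos: [428.3, 261.5, 221.8]
tcp_rot: [-0.0, 0.59, 0.807, -0.0]
wrist_force: [-0.9, 0.1, -2.9]
finger_gap: 10.9
```

```bash
python3 rl.py 27 36,0.5,217
```

```text
[428.3 261.5 221.8] [-0.9  0.1 -2.9] [ 0.01  0.02 -0.01] 10.892153016699679 44.6667 [ 0.15  0.32 -0.9   1.9   0.29  1.06 -0.56]
grasp in rail 36.5 0.1 240.5
[36.0, 0.5, 217.0] [0.04, -0.05, 2.35, -0.05, -0.01, -0.02]
```

View pics/s27c.png

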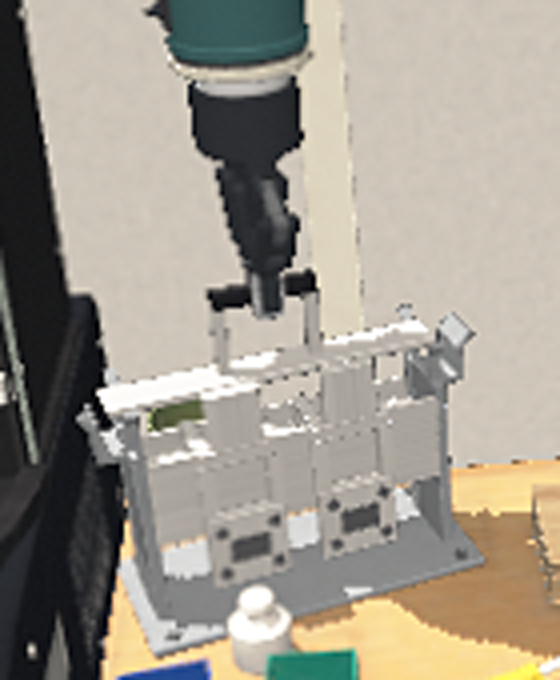

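>>> servo_tool([
  [[0,-0.05,0.4,0,0,0],[0,-0.05,0.8,0,0,0],[0,-0.05,1.2,0,0,0],[0,-0.05,1.6,0,0,0],[0,-0.05,1.9,0,0,0],[0,-0.05,2.15,0,0,0],[0,-0.05,2.3,0,0,0],[0,-0.05,2.3,0,0,0],[0,-0.05,2.3,0,0,0]],
])

```text
time_s: 45.52
ee_pos: [427.9, 261.6, 199.4]
tcp_rot: [-0.0, 0.59, 0.807, 0.0]
wrist_force: [-1.0, -0.2, -2.5]
finger_gap: 10.6
```

```bash
python3 rl.py 28 36,0.5,216.5
```

```text
[427.9 261.6 199.4] [-1.  -0.2 -2.5] [0.04 0.01 0.01] 10.587754905441116 45.5167 [ 0.13  0.35 -0.89  1.93  0.32  1.01 -0.59]
grasp in rail 36.2 0.3 218.1
[36.0, 0.5, 216.5] [0.02, -0.02, 0.16, -0.0, -0.01, -0.01]
```

View pics/s28c.png

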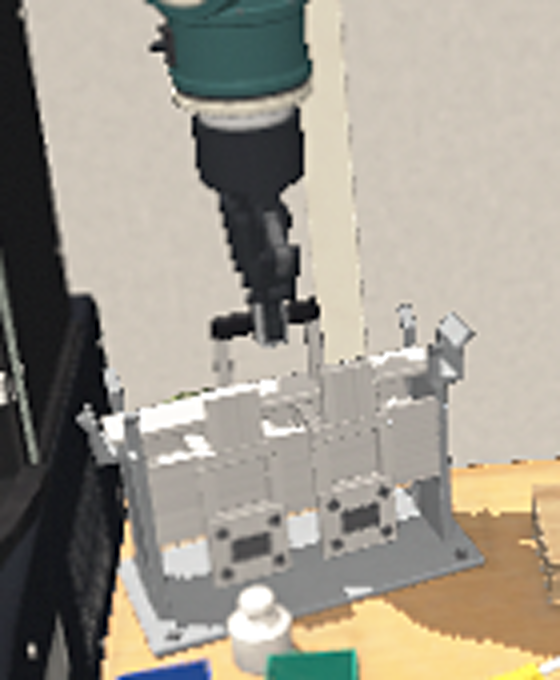

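Still hanging free, about 1 mm to go.

>>> servo_tool([
  [[0,0,0.05,0,0,0],[0,0,0.1,0,0,0],[0,0,0.15,0,0,0],[0,0,0.15,0,0,0],[0,0,0.15,0,0,0]],
])

```text
time_s: 46.03
ee_pos: [428.2, 261.6, 198.4]
tcp_rot: [0.0, 0.59, 0.807, 0.0]
wrist_force: [-1.9, -1.9, 7.1]
finger_gap: 10.8
```

```bash
python3 rl.py 29
```

```text
[428.2 261.6 198.4] [-1.9 -1.9  7.1] [-0.51  0.42 -0.07] 10.806406294234295 46.0333 [ 0.13  0.35 -0.88  1.93  0.32  1.01 -0.59]
grasp in rail 36.5 0.2 217.1
```

Contact at exactly the predicted height (198.4). Release.

>>> servo_tool([
  [[0,0,0,0,0,0],[0,0,0,0,0,0],[0,0,0,0,0,0],[0,0,0,0,0,0],[0,0,0,0,0,0],[0,0,-1,0,0,0],[0,0,-2.5,0,0,0],[0,0,-4.5,0,0,0],[0,0,-7,0,0,0],[0,0,-10,0,0,0],[0,0,-13,0,0,0],[0,0,-13,0,0,0]],
], fingers=120)

```text
time_s: 47.13
ee_pos: [428.9, 263.0, 333.6]
tcp_rot: [0.002, 0.59, 0.808, 0.003]
wrist_force: [0.2, 0.4, 0.1]
finger_gap: 45.5
```

>>> servo_tool([
  [[-2,0,0,0,0,0],[-5,0,0,0,0,0],[-8,0,0,0,0,0],[-11,0,0,0,0,0],[-14,0,0,0,0,0],[-17,0,0,0,0,0],[-20,0,0,0,0,0],[-23,0,0,0,0,0],[-26,0,0,0,0,0],[-29,0,0,0,0,0],[-32,0,0,0,0,0],[-34,0,0,0,0,0],[-34,0,0,0,0,0]],
])

```text
time_s: 48.22
ee_pos: [531.8, -66.8, 328.0]
tcp_rot: [-0.0, 0.592, 0.806, -0.0]
wrist_force: [-0.7, 0.8, 0.0]
finger_gap: 45.4
```

```bash
python3 rl.py 30
python3 - <<'E'
from h import *
segs=[]
cols=[(0,0,255),(0,255,0),(255,0,0),(0,200,255)]
B=[(box(0,6,-110,110,70,140),0),(box(18,54,-125,125,150,158),1),(box(30,42,-40,40,208,224),2)]+[(box(-12,0,y-20,y+20,146,191),3) for y in(42.5,-42)]
for b,i in B: segs+=[(pose(RAIL,a)[0],pose(RAIL,c)[0],cols[i]) for a,c in b]
for n,c in(("top",(145,150,285,270)),("side",(180,170,320,280))): crop(cv2.imread(f"pics/{n}30.png"),*c,5,f"{n}30o.png",segs,n); crop(cv2.imread(f"pics/{n}30.png"),*c,5,f"{n}30n.png")
E
```

```text
[531.8 -66.8 328. ] [-0.7  0.8  0. ] [-0.01  0.01  0.01] 45.44592730607906 48.2167 [ 0.68  0.24 -0.72  1.69  0.16  1.27  0.23]
grasp in rail 35.4 -344.1 346.7
```

View pics/top30o.png

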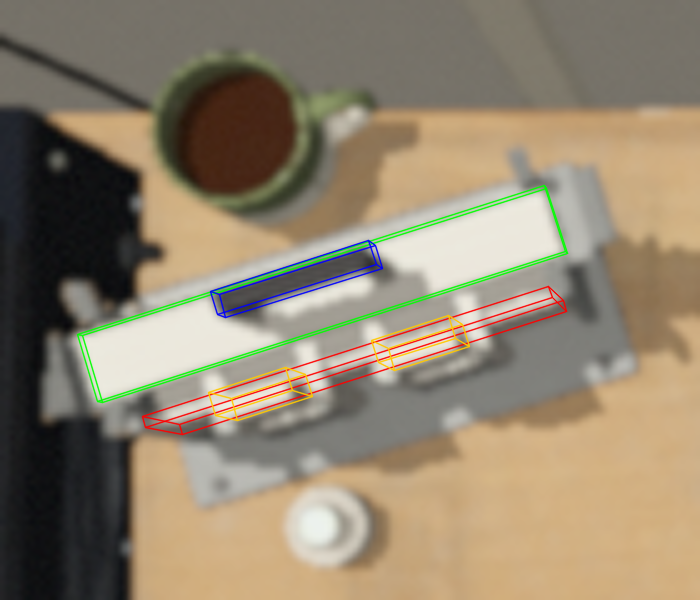

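View pics/side30o.png

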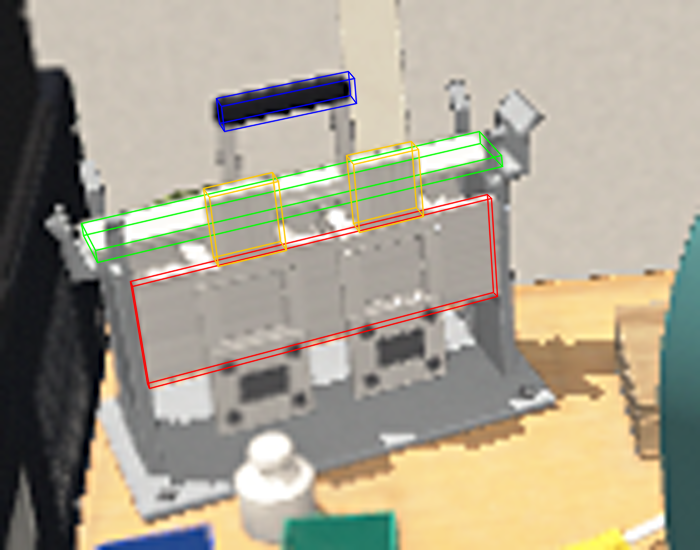

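View pics/side30n.png

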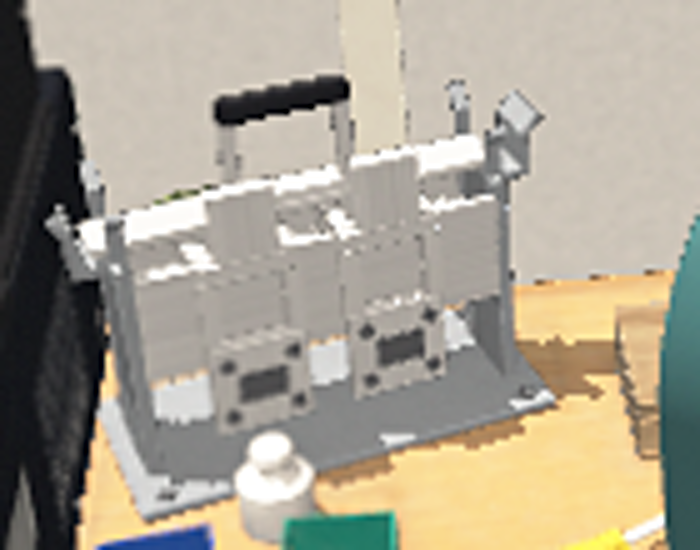

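Run:
```python
from cell import *
print(sign_off())
```

```text
the job is handed in; nothing more can be done
None
```

The job is handed in at about 48 s of the 210 s allowed. `sign_off()` gives no verdict, so the result rests on my own checks.

**What was done:**
- I laid the keeper bar flat behind the wooden case, near x = 505, y = -40 mm.
- Only plates 1 and 2 were there. I leaned each one about 42° to the panel and brought it out over its barb.
- I hung plate 1 at about y = +43 mm on the rail and plate 2 at about y = -42 mm. Each was lowered until it pressed up with about 17–18 N and then pushed against the lip.
- I put the keeper back over the tongues. It made contact at the predicted height, with the grip centre about 217 mm by the tool reading.

**Last checks:**
- In the final pictures from both cameras, the keeper lines up with the fitted rail model as it did before it was moved. The two tabs sit where a seated plate should be.
- The mug and the weight look unmoved, and the arm is well clear with no force on it.
- I saw no knock to the keeper bar during the run.

**What disagreed, slightly:** contact with the lip came about 1–2 mm nearer than the camera fit said, which is within the calibration error.

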